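# Rap the resin plugs out of their pots and press their contacts home

## Robot

A 6-joint arm with a two-finger parallel gripper is mounted at the origin on the work surface. World frame = base frame: x ahead of the robot, y to its left, z up, the work surface at z = 0. Lengths are in m, angles in degrees, forces in N, time in s.
With the tool pointing down it reaches from about 0.25 to 0.725 m from the base axis. Payload 9.7 kg.
Tool frame: the origin (TCP) lies midway between the tips of the shut fingers; the grasp point (between the pads) lies 19 mm behind it (bot.hold_point_z is the distance from the TCP to the grasp point, in m); z points along the fingers, y is the line along which they close (so a half turn about z gives the same grasp; the last joint's range is limited). The gripper opens to 85 mm and grips with 20 to 120 N. Pads are 22 mm wide; open, the fingers measure 114 mm over their backs; the gripper's body (76 mm by 85 mm) begins 54 mm behind the grasp point. The pads swing forward as they close: fully open they stand 13 mm farther back than shut.
Start: joints at [-73.969, 4.979, 10.078, 95.1, 0, 90], TCP at [0.152, -0.529, 0.231] pointing down, gripper open.
Joint ranges: [-179.16, 179.16], [-48.56, 103.87], [-65.8, 70.77], [-126.05, 130.52], [-82.76, 87.17], [-180, 180]. Speed limits (degrees/s): [127.2, 127.2, 147.25, 180, 180, 180].

## Interface

Orientations are given as [roll, pitch, yaw] about the fixed x, y, z axes, in that order (R = Rz(yaw) Ry(pitch) Rx(roll)).
In Python, from workcell import bot gives the robot as it stands.
- The arm moves only by the tool play_rows, never from a script. Its argument "steps" is a list that holds one entry, the list of rows, each a list of 4 numbers: the shift along the tool's x, y, z in m, then the turn about the tool's z in rad. In form: [[[tx, ty, tz, yaw], ...]]. A call has exactly 5 rows; each row shifts and turns the commanded pose from where the row before left it, along the tool's axes as they then stand; what a row does not reach is not made up. A row lasts 1/12 s, in which the tool goes at most 41.7 mm and 7.16 degrees, less where a joint would pass 70% of its speed; a pose out of reach is approached as far as the arm can. A call is refused whole if a number of a shift passes 0.0417 or a number of a turn 0.125, either way. A call with a gripper value outside its range is refused whole. "gripper" is the finger opening in m, from 0 to 0.0854, set as the call begins (left out, the last holds). The fingers move at their own pace and stop on an object; "squeeze" is the grip in N (left out, the last holds). Time passes only in rows, so rows that do not move let the fingers close, or fill a call up. It gives the time, the measured TCP pose, the force, the opening and the grip force at its end, in the units of the state.
- bot.get_obs(): the state, without advancing time (a new reading comes with each control period).
- bot.camera(name): name is "scene" or "top" or "wrist"; returns a dict with "img" (480x640x3 uint8, blue, green, red), "vfov" (degrees; the focal length in pixels is half the picture's height over the tangent of half this angle, whatever the lens; pixels are square), "cx", "cy" (the principal point, pixels), "D" ([k1, k2, p1, p2, k3] as OpenCV has them; the pictures are not rectified), "xyz" and "attitude" of the camera in the world. Camera axes: x right, y down, z forward; pixel columns grow to the right and rows downward; lengths in m; the calibration is good to about 2 mm. A picture is of the moment at which its call begins. There is no depth.
- bot.job_done(): hands the job in; it is judged then, once.
The state is a dict: "time": time; "q": joint angles; "qd": joint speeds; "joint_efforts": joint torques, N m; "ee_pos": TCP position; "tcp_rot": TCP orientation; "wrist_force": force on the tool from outside, world axes, zero at the start; "torque": the same for the moment, N m; "opening": finger opening in m; "grasp_force": force on a finger pad.
Only numpy, scipy, OpenCV 4.12 (cv2) and the standard library are available. Lean on these libraries where they do the work, as an engineer would, in place of code of your own. Each camera call takes 0.05 s, during which the arm holds its last target. There are 200 camera calls.

## Task

The freshly cast resin plugs are still wedged in their upturned moulding pots: rap each pot mouth-down on the wooden rapping board until its plug drops out and is left standing on the board, and stand the empty pot, still mouth down, in the shallow tray. Then put the pin tool into the terminal opening of each plug and press the brass contact fully home, the plugs staying upright on the board, and stand the tool back in its block. A pot may turn out to be empty: it just goes into the tray. Leave the other things on the bench where they lie.

Things in the scene. Friction and masses are not known exactly. Their poses are not given: they have to be found in the camera images.
- pot_1: Grey tapered pot standing upturned, 84 mm tall, 160 g: mouth 62 mm across outside, 42 mm at 60 mm height, then a straight round grip boss 38 mm across up to 84 mm. Origin: centre of the mouth; z from mouth to boss. Its plug sits behind three sprung pips that hold 1.8 x its weight: gentle handling keeps it in; rapping the mouth on a hard surface at 0.1 to 0.2 m/s frees it in 1 to 5 raps (no hard driving: stop on touch). Always there, may be empty.
- plug_1: Black resin plug, wedged in pot_1 at the start, underside 12 mm above the pot's mouth; once freed it stands where the pot was rapped. Round, 34 mm tall, 85 g: foot 46 mm across and 6 mm thick, then tapering from 42 to 35 mm. Origin: centre of the underside; z up. Terminal opening in its top: 11 mm wide, 16 mm deep to a brass contact. Absent if its pot is empty.
- plug_1_mouth (a point): Centre of the terminal opening in the top face of plug_1, 34 mm above its origin.
- contact_1 (a joint): Travel (m) of the brass contact (9.6 mm across) in the terminal opening of plug_1: 0 = standing up, its top 16 mm below the plug's top; 0.005 = pressed fully home, 21 mm below. It moves under about 2.5 N and stays where it is pushed.
- pot_2: Grey tapered pot standing upturned, 84 mm tall, 160 g: mouth 62 mm across outside, 42 mm at 60 mm height, then a straight round grip boss 38 mm across up to 84 mm. Origin: centre of the mouth; z from mouth to boss. Its plug sits behind three sprung pips that hold 1.8 x its weight: gentle handling keeps it in; rapping the mouth on a hard surface at 0.1 to 0.2 m/s frees it in 1 to 5 raps (no hard driving: stop on touch). Always there, may be empty.
- plug_2: Black resin plug, wedged in pot_2 at the start, underside 12 mm above the pot's mouth; once freed it stands where the pot was rapped. Round, 34 mm tall, 85 g: foot 46 mm across and 6 mm thick, then tapering from 42 to 35 mm. Origin: centre of the underside; z up. Terminal opening in its top: 11 mm wide, 16 mm deep to a brass contact. Absent if its pot is empty.
- plug_2_mouth (a point): Centre of the terminal opening in the top face of plug_2, 34 mm above its origin.
- contact_2 (a joint): Travel (m) of the brass contact (9.6 mm across) in the terminal opening of plug_2: 0 = standing up, its top 16 mm below the plug's top; 0.005 = pressed fully home, 21 mm below. It moves under about 2.5 N and stays where it is pushed.
- pot_3: Grey tapered pot standing upturned, 84 mm tall, 160 g: mouth 62 mm across outside, 42 mm at 60 mm height, then a straight round grip boss 38 mm across up to 84 mm. Origin: centre of the mouth; z from mouth to boss. Its plug sits behind three sprung pips that hold 1.8 x its weight: gentle handling keeps it in; rapping the mouth on a hard surface at 0.1 to 0.2 m/s frees it in 1 to 5 raps (no hard driving: stop on touch). Always there, may be empty.
- plug_3: Black resin plug, wedged in pot_3 at the start, underside 12 mm above the pot's mouth; once freed it stands where the pot was rapped. Round, 34 mm tall, 85 g: foot 46 mm across and 6 mm thick, then tapering from 42 to 35 mm. Origin: centre of the underside; z up. Terminal opening in its top: 11 mm wide, 16 mm deep to a brass contact. Absent if its pot is empty.
- plug_3_mouth (a point): Centre of the terminal opening in the top face of plug_3, 34 mm above its origin.
- contact_3 (a joint): Travel (m) of the brass contact (9.6 mm across) in the terminal opening of plug_3: 0 = standing up, its top 16 mm below the plug's top; 0.005 = pressed fully home, 21 mm below. It moves under about 2.5 N and stays where it is pushed.
- rap_board: Rapping board: flat wooden board 150 x 290 x 18 mm (x, y, z), fixed to the bench. Origin: centre of its underside, so its top is 18 mm above it; y along its length.
- pot_tray: Shallow loose wooden tray, outside 270 x 130 x 22 mm (x, y, z), wall and floor 5 mm thick. Origin: centre of its underside; x along its length. 700 g.
- pin_tool: Hand pin tool, 100 mm long, standing tip down in its stand: steel pin 5 mm in diameter over the lowest 40 mm, flange 32 mm in diameter and 6 mm thick above it, then a round dark wooden handle 22 mm in diameter from 46 to 100 mm. 110 g. Origin: the pin's tip; z from the tip to the handle.
- tool_stand: Aluminium block 60 x 60 x 45 mm fixed to the bench, with a round hole 16 mm in diameter and 42 mm deep in the middle of its top; the tool's flange rests on the top, so that the tip is 5 mm above the bench. Origin: centre of its underside.
- hood_1: Bystander: metal connector hood, 62 x 46 x 16 mm, lying on the bench.
- hood_2: Bystander: another such connector hood.
- screwdriver: Bystander: screwdriver with an orange handle, 200 mm long, lying on the bench.
- tape_roll: Bystander: black tape roll lying flat, 80 mm across, 19 mm high.
- wrench: Bystander: steel wrench, 180 mm long, lying on the bench.
Things that resemble listed ones, but are neither listed nor needed, are in the scene too. Leave any blue look-alike of the pin_tool alone.

How it is judged (in metres and radians):
On the way, in this order (a step that is already met when the one before it is completed fails the run):
1. every plug is out of its pot (distance between plug_1 and pot_1 above 0.05 m and distance between plug_2 and pot_2 above 0.05 m and distance between plug_3 and pot_3 above 0.05 m), for 0.1 s.
2. every plug's contact has been pressed home (at least 3.5 of 5 mm) (value of joint each of contact_1, contact_2, contact_3 above 0.0035 m), for 0.1 s.
At the end, for the whole second after the job is handed in: Every plug stands upright (within 0.1 rad) on the rapping board, at rest, its contact pressed in at least 3.5 mm; every pot stands mouth down and flat on the tray's floor, at rest; the pin tool stands upright in its block, tip within 10 mm of the block's axis and under 12 mm above the bench (all of step 2 and x of plug_1 in the frame of rap_board between -0.075 and 0.075 m and y of plug_1 in the frame of rap_board between -0.145 and 0.145 m and z of plug_1 in the frame of rap_board between 0.013 and 0.024 m and angle between each of plug_1, pot_1, plug_2, pot_2, plug_3, pot_3, pin_tool's own z axis and vertical below 0.1 rad and linear speed of each of plug_1, pot_1, plug_2, pot_2, plug_3, pot_3 below 0.02 m/s and x of pot_1 in the frame of pot_tray between -0.13 and 0.13 m and y of pot_1 in the frame of pot_tray between -0.06 and 0.06 m and z of pot_1 in the frame of pot_tray between 0 and 0.011 m and x of plug_2 in the frame of rap_board between -0.075 and 0.075 m and y of plug_2 in the frame of rap_board between -0.145 and 0.145 m and z of plug_2 in the frame of rap_board between 0.013 and 0.024 m and x of pot_2 in the frame of pot_tray between -0.13 and 0.13 m and y of pot_2 in the frame of pot_tray between -0.06 and 0.06 m and z of pot_2 in the frame of pot_tray between 0 and 0.011 m and x of plug_3 in the frame of rap_board between -0.075 and 0.075 m and y of plug_3 in the frame of rap_board between -0.145 and 0.145 m and z of plug_3 in the frame of rap_board between 0.013 and 0.024 m and x of pot_3 in the frame of pot_tray between -0.13 and 0.13 m and y of pot_3 in the frame of pot_tray between -0.06 and 0.06 m and z of pot_3 in the frame of pot_tray between 0 and 0.011 m and horizontal distance between pin_tool and tool_stand below 0.01 m and z of pin_tool in the frame of tool_stand between -0.002 and 0.012 m); the robot touches nothing.
It fails at once if a bystander (hood, screwdriver, tape roll, wrench) is moved more than 30 mm (distance of any of hood_1, hood_2, screwdriver, tape_roll, wrench from where it was at the start of the episode above 0.03 m).
Of plug_1, plug_2, plug_3 only 2 to 3 are there at a start; the rules pass over those that are not, and their reading is None.
At some moment in a run one of pot_tray may be knocked a few centimetres aside while the robot is not near it.
It also fails if it takes over 184 s, if anything falls off the work surface, if the arm or the gripper's body presses on something with over 40 N, if the wrist force passes 120 N, or if a joint passes its speed limit or range.

## Working session

There is one attempt and no reset: what is moved stays moved. The work goes in short steps, Python scripts to look and compute and a tool call to move; the robot and the scene stay as the last step left them, time stands still between calls to the robot, and variables do not carry over. Pictures are saved under pics/ and viewed, at most 14 in all, crops included, and the job is handed in when it is done.

Besides the shell and the picture viewer there is one more tool, called after ">>>" as name([rows], argument=value, ...), one row to a line, values as JSON. play_rows: Moves the arm, as the interface text tells. Its arguments: {"type":"object","properties":{"steps":{"type":"array","items":{"type":"array","items":{"type":"array","items":{"type":"number"}}}},"gripper":{"type":"number"},"squeeze":{"type":"number"}},"required":["steps"]}

```bash
mkdir -p pics; cat > h.py <<'E'
from workcell import bot
import cv2, numpy as np
from scipy.spatial.transform import Rotation as R
def cam(n):
    c=bot.camera(n); c['img']=np.asarray(c['img']); h=c['img'].shape[0]
    f=h/2/np.tan(np.radians(c['vfov'])/2); c['K']=np.array([[f,0,c['cx']],[0,f,c['cy']],[0,0,1.]])
    a=np.array(c['attitude'],float); c['R']=a if a.shape==(3,3) else R.from_euler('xyz',a,degrees=True).as_matrix()
    return c
def ray(c,uv,z):
    p=cv2.undistortPoints(np.array(uv,float).reshape(-1,1,2),c['K'],np.array(c['D'],float)).reshape(-1,2)
    d=np.c_[p,np.ones(len(p))]@c['R'].T; o=np.array(c['xyz'],float)
    return o+d*((z-o[2])/d[:,2])[:,None]
def proj(c,P):
    P=(np.array(P,float).reshape(-1,3)-np.array(c['xyz']))@c['R']
    return cv2.projectPoints(P,np.zeros(3),np.zeros(3),c['K'],np.array(c['D'],float))[0].reshape(-1,2)
E
python3 - <<'E'
from h import *
for n in ('scene','top','wrist'):
    c=cam(n); cv2.imwrite(f'pics/{n}0.png',c['img']); print(n,{k:v for k,v in c.items() if k not in('img','K','R')})
print(bot.get_obs(), bot.hold_point_z)
E
```

```text
scene {'vfov': 50.12285837093491, 'cx': 321.2666183033818, 'cy': 233.88567869904006, 'D': array([-0.00995689,  0.        ,  0.        ,  0.        ,  0.        ]), 'xyz': array([ 1.32258236, -0.19564463,  0.74936865]), 'attitude': array([-130.72684406,   -0.17618101,   74.0362311 ])}
top {'vfov': 43.066698553627646, 'cx': 325.75303919761274, 'cy': 253.72951379711083, 'D': array([0.01077589, 0.        , 0.        , 0.        , 0.        ]), 'xyz': array([0.28157818, 0.04574271, 1.37479495]), 'attitude': array([-169.22244901,   -1.24726889,  -89.61701723])}
wrist {'vfov': 64.85524427265045, 'cx': 315.9213900346844, 'cy': 240.40393092868212, 'D': array([0.01310291, 0.        , 0.        , 0.        , 0.        ]), 'xyz': array([ 0.22542899, -0.50792812,  0.37334968]), 'attitude': array([ 1.62685639e+02,  1.16329980e-01, -7.38844520e+01])}
{'time': 0.15, 'q': array([-7.39672984e+01,  5.00371329e+00,  1.00443682e+01,  9.50981104e+01,
        2.01256817e-04,  9.00017999e+01]), 'qd': array([ 0.00385813, -0.12429023,  0.14993699, -0.00103939, -0.03596645,
        0.08286951]), 'joint_efforts': array([-7.30340216e-04, -5.20764112e+01,  4.65042472e+01,  1.39624512e-02,
        4.46347428e-05, -5.19483422e-06]), 'ee_pos': array([ 0.15185698, -0.52844607,  0.23074273]), 'tcp_rot': array([-1.79942544e+02, -1.99451775e-04,  1.60309015e+01]), 'wrist_force': array([-0.20383153, -0.33483751, -0.93919977]), 'torque': array([-0.01971415, -0.04176434,  0.00547038]), 'grasp_force': 0.0, 'opening': 0.08554081809033276} 0.0187
```

View pics/top0.png

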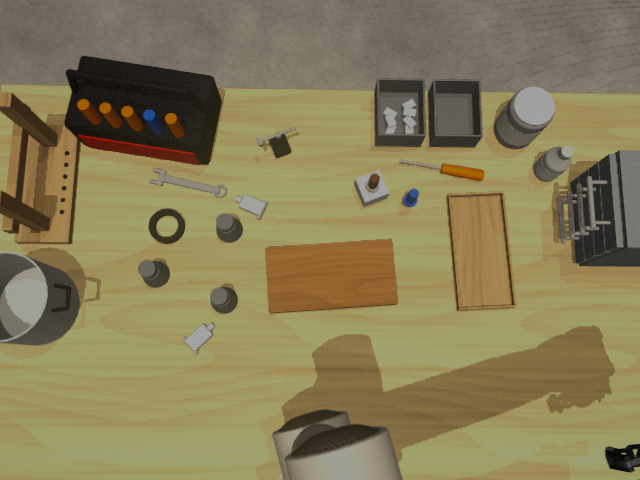

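View pics/scene0.png

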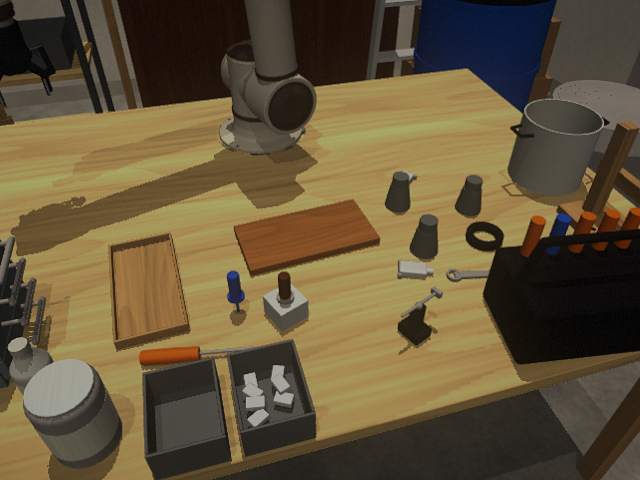

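The top view shows three grey pots with bosses at about (150,268), (224,222) and (219,295), the board at (331,276) and the tray at (480,251). Candidates for the pin tool are the brown handle in the aluminium block at (373,181) and the blue look-alike at (411,198). I choose the brown one. The pot-like things, the large pot at (20,300), the jar at (525,115) and the bottle at (550,160), are ruled out by size and colour.

```bash
python3 - <<'E'
from h import *
t=cam('top'); s=cam('scene')
print('pots top', ray(t,[(150,268),(224,222),(219,295)],.084).round(3).tolist())
print('pots scene', ray(s,[(402,176),(428,221),(473,181)],.084).round(3).tolist())
print('tool top',ray(t,[(375,178)],.095).round(3).tolist(), 'scene',ray(s,[(285,275)],.095).round(3).tolist())
print('block top corners',ray(t,[(372,187)],.045).round(3).tolist())
hsv=cv2.cvtColor(t['img'],cv2.COLOR_BGR2HSV)
for u,v in ((331,276),(480,251),(480,350),(224,222),(240,60)): print((u,v),hsv[v,u])
print('board',ray(t,[(266,246),(391,240),(397,304),(270,313)],.018).round(3).tolist())
print('tray',ray(t,[(447,195),(502,192),(514,306),(458,310)],.022).round(3).tolist())
cr=t['img'][150:330,130:430]; cv2.imwrite('pics/topcrop.png',cv2.resize(cr,None,fx=2.6,fy=2.6,interpolation=cv2.INTER_CUBIC))
E
```

```text
pots top [[0.492, 0.394, 0.084], [0.595, 0.241, 0.084], [0.436, 0.246, 0.084]]
pots scene [[0.435, 0.253, 0.084], [0.601, 0.241, 0.084], [0.497, 0.4, 0.084]]
tool top [[0.696, -0.088, 0.095]] scene [[0.683, -0.078, 0.095]]
block top corners [[0.691, -0.086, 0.045]]
(331, 276) [ 16 177 150]
(480, 251) [ 18 136 157]
(480, 350) [ 29  90 161]
(224, 222) [ 24  38 106]
(240, 60) [ 18  47 124]
board [[0.557, 0.154, 0.018], [0.574, -0.131, 0.018], [0.427, -0.143, 0.018], [0.405, 0.141, 0.018]]
tray [[0.681, -0.262, 0.022], [0.69, -0.39, 0.022], [0.425, -0.405, 0.022], [0.415, -0.278, 0.022]]
```

View pics/topcrop.png

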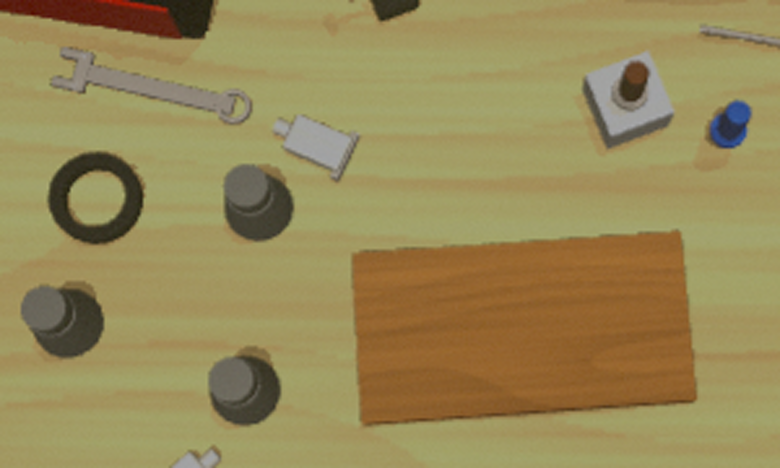

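>>> play_rows([
  [[0, 0, 0, -0.0861], [0, 0, 0, -0.0861], [0, 0, 0, -0.0861], [0, 0, 0, -0.0861], [0, 0, 0, -0.0861]],
], gripper=0.0854, squeeze=50)

```text
time: 0.67
ee_pos: [0.1519, -0.5286, 0.2311]
tcp_rot: [-180.0, -0.0, 40.9]
wrist_force: [-0.3, 0.5, -0.4]
opening: 0.0851
grasp_force: 0.0
```

>>> play_rows([
  [[0, 0, 0, -0.0861], [0, 0, 0, -0.0861], [0, 0, 0, -0.0861], [0, 0, 0, -0.0861], [0, 0, 0, -0.0861]],
])

```text
time: 1.08
ee_pos: [0.1519, -0.5286, 0.2312]
tcp_rot: [-180.0, -0.0, 65.6]
wrist_force: [1.0, 0.0, -0.0]
opening: 0.0855
grasp_force: 0.0
```

>>> play_rows([
  [[0, 0, 0, -0.0861], [0, 0, 0, -0.0861], [0, 0, 0, -0.0861], [0, 0, 0, -0.0861], [0, 0, 0, -0.0861]],
])

```text
time: 1.5
ee_pos: [0.1519, -0.5285, 0.2311]
tcp_rot: [-180.0, -0.0, 90.3]
wrist_force: [-0.2, -0.3, 0.1]
opening: 0.0853
grasp_force: 0.0
```

>>> play_rows([
  [[0.031, 0.0113, 0, 0], [0.031, 0.0113, 0, 0], [0.031, 0.0113, 0, 0], [0.031, 0.0113, 0, 0], [0.031, 0.0113, 0, 0]],
])

```text
time: 1.92
ee_pos: [0.2084, -0.3721, 0.2311]
tcp_rot: [180.0, -0.0, 90.0]
wrist_force: [0.5, -0.5, -0.2]
opening: 0.0852
grasp_force: 0.0
```

>>> play_rows([
  [[0.031, 0.0113, 0, 0], [0.031, 0.0113, 0, 0], [0.031, 0.0113, 0, 0], [0.031, 0.0113, 0, 0], [0.031, 0.0113, 0, 0]],
])

```text
time: 2.33
ee_pos: [0.2647, -0.2171, 0.2313]
tcp_rot: [180.0, 0.0, 90.0]
wrist_force: [0.3, 0.1, -0.0]
opening: 0.0855
grasp_force: 0.0
```

>>> play_rows([
  [[0.031, 0.0113, 0, 0], [0.031, 0.0113, 0, 0], [0.031, 0.0113, 0, 0], [0.031, 0.0113, 0, 0], [0.031, 0.0113, 0, 0]],
])

```text
time: 2.75
ee_pos: [0.3212, -0.0619, 0.2315]
tcp_rot: [179.9, 0.0, 90.0]
wrist_force: [0.4, -0.8, -0.3]
opening: 0.0855
grasp_force: 0.0
```

>>> play_rows([
  [[0.031, 0.0113, 0, 0], [0.031, 0.0113, 0, 0], [0.031, 0.0113, 0, 0], [0.031, 0.0113, 0, 0], [0.031, 0.0113, 0, 0]],
])

```text
time: 3.17
ee_pos: [0.3777, 0.0934, 0.2314]
tcp_rot: [180.0, -0.0, 90.1]
wrist_force: [0.8, -2.2, -0.8]
opening: 0.0854
grasp_force: 0.0
```

>>> play_rows([
  [[0.02, 0.0113, 0, 0], [0.02, 0.0113, 0, 0], [0.02, 0.0113, 0, 0], [0.0, 0.0113, 0, 0], [0.0, 0.0113, 0, 0]],
])

```text
time: 3.58
ee_pos: [0.4345, 0.1524, 0.231]
tcp_rot: [-180.0, 0.0, 90.2]
wrist_force: [-0.1, -0.0, 0.8]
opening: 0.0857
grasp_force: 0.0
```

```bash
python3 - <<'E'
from h import *
c=cam('wrist'); cv2.imwrite('pics/w1.png',c['img']); print(c['xyz'],c['attitude'],bot.get_obs()['q'].round(1))
print(proj(c,[[.435,.248,.084],[.595,.241,.084],[.492,.396,.084],[.435,.248,0]]).round(0).tolist())
E
```

```text
[0.43476944 0.2281091  0.37368421] [1.62715543e+02 4.07639600e-02 2.44831337e-01] [ 19.2  -7.1  -1.9  95.2  -0.  109.1]
[[317.0, 93.0], [539.0, 104.0], [414.0, -176.0], [317.0, 100.0]]
```

View pics/w1.png

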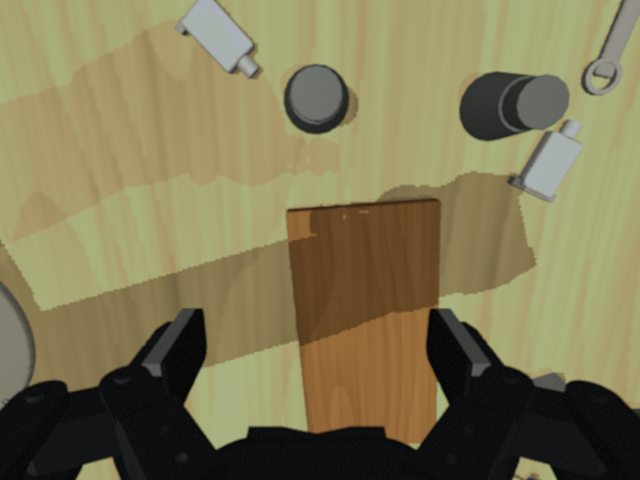

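The wrist view confirms the near pot's boss at (317,94) and the far pot's at (542,103). Both agree with the earlier estimates.

>>> play_rows([
  [[0.0191, 0, 0, 0], [0.0191, 0, 0, 0], [0.0191, 0, 0, 0], [0.0191, 0, 0, 0], [0.0191, 0, 0, 0]],
])

```text
time: 4.05
ee_pos: [0.4339, 0.2473, 0.2314]
tcp_rot: [180.0, 0.0, 90.0]
wrist_force: [0.8, 0.2, -0.2]
opening: 0.0855
grasp_force: 0.0
```

>>> play_rows([
  [[0, 0, 0.02, 0], [0, 0, 0.02, 0], [0, 0, 0.02, 0], [0, 0, 0.02, 0], [0, 0, 0.02, 0]],
])

```text
time: 4.47
ee_pos: [0.4338, 0.2464, 0.1304]
tcp_rot: [-180.0, 0.0, 90.0]
wrist_force: [-0.4, 0.7, -0.3]
opening: 0.0856
grasp_force: 0.0
```

>>> play_rows([
  [[0, 0, 0.02, 0], [0, 0, 0.02, 0], [0, 0, 0.02, 0], [0, 0, 0.01, 0], [0, 0, 0.004, 0]],
])

```text
time: 4.88
ee_pos: [0.4332, 0.2461, 0.0557]
tcp_rot: [-179.9, 0.1, 90.0]
wrist_force: [-0.8, -0.3, 0.1]
opening: 0.0855
grasp_force: 0.0
```

>>> play_rows([
  [[0, 0, 0, 0], [0, 0, 0, 0], [0, 0, 0, 0], [0, 0, 0, 0], [0, 0, 0, 0]],
], gripper=0.0, squeeze=50)

```text
time: 5.3
ee_pos: [0.4343, 0.2474, 0.0588]
tcp_rot: [179.9, -0.1, 90.0]
wrist_force: [-4.1, 0.0, 7.5]
opening: 0.0366
grasp_force: 57.4
```

>>> play_rows([
  [[0, 0, 0, 0], [0, 0, 0, 0], [0, 0, 0, 0], [0, 0, 0, 0], [0, 0, 0, 0]],
])

```text
time: 5.72
ee_pos: [0.4343, 0.2474, 0.0588]
tcp_rot: [179.9, -0.1, 90.0]
wrist_force: [-4.0, -0.6, 6.3]
opening: 0.0366
grasp_force: 57.4
```

>>> play_rows([
  [[0, 0, -0.003, 0], [0, 0, -0.006, 0], [0, 0, -0.01, 0], [0, 0, -0.01, 0], [0, 0, -0.01, 0]],
])

```text
time: 6.13
ee_pos: [0.4342, 0.2471, 0.0977]
tcp_rot: [180.0, -0.0, 90.0]
wrist_force: [0.6, 0.1, -2.8]
opening: 0.0364
grasp_force: 56.2
```

>>> play_rows([
  [[0, 0, -0.01, 0], [0, 0, -0.006, 0], [0, 0, -0.004, 0], [0, 0, 0, 0], [0, 0, 0, 0]],
])

```text
time: 6.55
ee_pos: [0.434, 0.247, 0.1162]
tcp_rot: [-180.0, 0.0, 90.0]
wrist_force: [-0.6, 0.2, -2.6]
opening: 0.0366
grasp_force: 56.2
```

>>> play_rows([
  [[-0.012, 0.0022, 0, 0], [-0.025, 0.0044, 0, 0], [-0.025, 0.0046, 0, 0], [-0.025, 0.0046, 0, 0], [-0.025, 0.0046, 0, 0]],
])

```text
time: 6.97
ee_pos: [0.4541, 0.1333, 0.1156]
tcp_rot: [-179.9, 0.0, 90.1]
wrist_force: [0.1, 0.8, -2.3]
opening: 0.0365
grasp_force: 56.2
```

>>> play_rows([
  [[-0.025, 0.0046, 0, 0], [-0.025, 0.0046, 0, 0], [-0.025, 0.0046, 0, 0], [-0.025, 0.0046, 0, 0], [-0.025, 0.0046, 0, 0]],
])

```text
time: 7.38
ee_pos: [0.477, 0.0082, 0.1157]
tcp_rot: [-179.9, 0.0, 90.0]
wrist_force: [-0.3, 0.2, -2.1]
opening: 0.036
grasp_force: 56.2
```

>>> play_rows([
  [[-0.025, 0.0046, 0, 0], [-0.025, 0.0046, 0, 0], [-0.025, 0.0046, 0, 0], [-0.02, 0.0046, 0, 0], [-0.01, 0.002, 0, 0]],
])

```text
time: 7.8
ee_pos: [0.4976, -0.0975, 0.1156]
tcp_rot: [-179.9, 0.0, 89.9]
wrist_force: [-1.1, 0.1, -2.7]
opening: 0.0367
grasp_force: 56.3
```

>>> play_rows([
  [[0, 0, 0.006, 0], [0, 0, 0.006, 0], [0, 0, 0.003, 0], [0, 0, 0, 0], [0, 0, 0, 0]],
])

```text
time: 8.22
ee_pos: [0.4976, -0.0941, 0.1009]
tcp_rot: [-180.0, -0.0, 90.1]
wrist_force: [0.0, -0.9, -2.1]
opening: 0.037
grasp_force: 56.3
```

>>> play_rows([
  [[0, 0, 0.0125, 0], [0, 0, 0.0135, 0], [0, 0, -0.002, 0], [0, 0, 0, 0], [0, 0, 0, 0]],
])

```text
time: 8.63
ee_pos: [0.4979, -0.0946, 0.0769]
tcp_rot: [-180.0, -0.0, 90.1]
wrist_force: [-0.5, -0.1, -3.1]
opening: 0.0366
grasp_force: 72.5
```

>>> play_rows([
  [[0, 0, -0.006, 0], [0, 0, -0.01, 0], [0, 0, -0.008, 0], [0, 0, 0, 0], [0, 0, 0, 0]],
])

```text
time: 9.05
ee_pos: [0.4985, -0.0951, 0.1022]
tcp_rot: [179.9, 0.0, 90.0]
wrist_force: [-0.4, 0.2, -2.6]
opening: 0.0367
grasp_force: 72.5
```

>>> play_rows([
  [[0, 0, 0, 0], [0, 0, 0, 0], [0, 0, 0, 0], [0, 0, 0, 0], [0, 0, 0, 0]],
])

```text
time: 9.47
ee_pos: [0.4978, -0.0949, 0.101]
tcp_rot: [-180.0, -0.0, 90.0]
wrist_force: [-0.7, 1.2, -1.9]
opening: 0.0366
grasp_force: 72.5
```

>>> play_rows([
  [[0, 0, 0.0125, 0], [0, 0, 0.0145, 0], [0, 0, -0.003, 0], [0, 0, 0, 0], [0, 0, -0.006, 0]],
])

```text
time: 9.88
ee_pos: [0.4973, -0.0948, 0.0819]
tcp_rot: [-179.9, -0.0, 90.0]
wrist_force: [-0.8, 0.6, -2.1]
opening: 0.0363
grasp_force: 79.3
```

>>> play_rows([
  [[0, 0, -0.008, 0], [0, 0, -0.01, 0], [0, 0, 0, 0], [0, 0, 0, 0], [0, 0, 0, 0]],
])

```text
time: 10.3
ee_pos: [0.498, -0.095, 0.1012]
tcp_rot: [180.0, 0.0, 90.0]
wrist_force: [-0.3, 0.1, -2.0]
opening: 0.0362
grasp_force: 79.3
```

>>> play_rows([
  [[0, 0, 0.0125, 0], [0, 0, 0.0145, 0], [0, 0, -0.003, 0], [0, 0, 0, 0], [0, 0, 0, 0]],
])

```text
time: 10.72
ee_pos: [0.4977, -0.095, 0.0765]
tcp_rot: [-180.0, 0.0, 90.0]
wrist_force: [-0.6, -0.8, 0.3]
opening: 0.0364
grasp_force: 76.1
```

>>> play_rows([
  [[0, 0, -0.006, 0], [0, 0, -0.01, 0], [0, 0, -0.01, 0], [0, 0, -0.01, 0], [0, 0, -0.004, 0]],
])

```text
time: 11.13
ee_pos: [0.4987, -0.0951, 0.1195]
tcp_rot: [179.9, 0.0, 90.0]
wrist_force: [0.7, -0.2, -1.5]
opening: 0.0366
grasp_force: 75.4
```

>>> play_rows([
  [[0, 0, 0, 0], [0, 0, 0, 0], [0, 0, 0, 0], [0, 0, 0, 0], [0, 0, 0, 0]],
])

```text
time: 11.55
ee_pos: [0.4977, -0.0949, 0.1168]
tcp_rot: [-180.0, -0.0, 90.0]
wrist_force: [1.4, -0.1, -1.1]
opening: 0.0367
grasp_force: 75.4
```

```bash
cat > look.py <<'E'
from h import *
import sys
n,x,y,name=sys.argv[1],float(sys.argv[2]),float(sys.argv[3]),sys.argv[4]
c=cam(n); u,v=proj(c,[[x,y,.04]])[0].astype(int); w=int(sys.argv[5]) if len(sys.argv)>5 else 60
cr=c['img'][max(0,v-w):v+w,max(0,u-w):u+w]; print('crop origin',max(0,u-w),max(0,v-w))
f=480/(2*w); cv2.imwrite(f'pics/{name}.png',cv2.resize(cr,None,fx=f,fy=f,interpolation=cv2.INTER_CUBIC))
E
python3 look.py scene 0.498 -0.095 s1
```

```text
crop origin 198 174
```

View pics/s1.png

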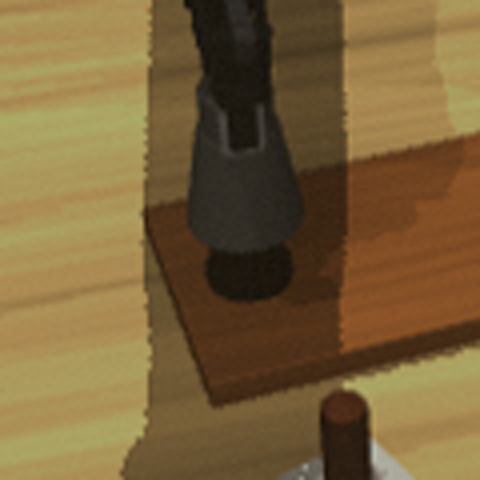

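The crop shows the black plug standing on the board under the lifted pot at (250,270). Next I'll raise the pot clear and check the tray.

>>> play_rows([
  [[0, 0, -0.008, 0], [0, 0, -0.012, 0], [0, 0, -0.012, 0], [0, 0, -0.008, 0], [0, 0, 0, 0]],
])

```text
time: 12.02
ee_pos: [0.4991, -0.0952, 0.1603]
tcp_rot: [179.8, 0.0, 90.0]
wrist_force: [0.7, -0.7, -1.6]
opening: 0.0365
grasp_force: 75.4
```

```bash
cat > tray.py <<'E'
from h import *
def tray():
    t=cam('top'); h=cv2.cvtColor(t['img'],cv2.COLOR_BGR2HSV).astype(int)
    m=((h[...,0]<23)&(h[...,1]>95)&(h[...,2]>60)).astype(np.uint8)
    m[:,:425]=0; m[:185]=0; m[345:]=0; m[:,560:]=0
    m=cv2.morphologyEx(m,cv2.MORPH_OPEN,np.ones((5,5),np.uint8)); m=cv2.morphologyEx(m,cv2.MORPH_CLOSE,np.ones((15,15),np.uint8))
    cs=cv2.findContours(m,cv2.RETR_EXTERNAL,cv2.CHAIN_APPROX_NONE)[0]; k=max(cs,key=cv2.contourArea)
    P=ray(t,k.reshape(-1,2),.022)[:,:2]
    r=cv2.minAreaRect((P*1000).astype(np.float32)); return r
if __name__=='__main__': print(tray()); print(bot.get_obs()['ee_pos'].round(4))
E
python3 tray.py
```

```text
((550.9217529296875, -325.8798522949219), (276.39300537109375, 147.21041870117188), 0.5024129748344421)
[ 0.4987 -0.0951  0.1589]
```

>>> play_rows([
  [[-0.014, -0.0022, 0, 0], [-0.025, -0.004, 0, 0], [-0.025, -0.004, 0, 0], [-0.025, -0.004, 0, 0], [-0.025, -0.004, 0, 0]],
])

```text
time: 12.48
ee_pos: [0.4794, -0.2099, 0.1569]
tcp_rot: [-180.0, -0.0, 90.1]
wrist_force: [1.3, 0.9, -2.6]
opening: 0.0365
grasp_force: 75.4
```

>>> play_rows([
  [[-0.027, -0.004, 0, 0], [-0.027, -0.004, 0, 0], [-0.027, -0.004, 0, 0], [-0.027, -0.004, 0, 0], [-0.023, -0.0018, 0, 0]],
])

```text
time: 12.9
ee_pos: [0.4613, -0.3416, 0.1568]
tcp_rot: [-180.0, -0.0, 90.0]
wrist_force: [0.4, -0.7, -1.7]
opening: 0.0368
grasp_force: 75.4
```

>>> play_rows([
  [[0, 0, 0.015, 0], [0, 0, 0.02, 0], [0, 0, 0.02, 0], [0, 0, 0.015, 0], [0, 0, 0.01, 0]],
])

```text
time: 13.32
ee_pos: [0.4613, -0.3395, 0.0748]
tcp_rot: [-179.9, -0.1, 90.0]
wrist_force: [0.0, 0.8, -1.7]
opening: 0.0362
grasp_force: 75.4
```

>>> play_rows([
  [[0, 0, 0.005, 0], [0, 0, 0.004, 0], [0, 0, 0.003, 0], [0, 0, 0.002, 0], [0, 0, 0, 0]],
])

```text
time: 13.73
ee_pos: [0.4624, -0.3402, 0.0638]
tcp_rot: [180.0, 0.0, 90.0]
wrist_force: [-0.4, -0.3, -2.0]
opening: 0.0364
grasp_force: 75.5
```

>>> play_rows([
  [[0, 0, 0.001, 0], [0, 0, 0, 0], [0, 0, 0, 0], [0, 0, 0, 0], [0, 0, 0, 0]],
], gripper=0.062)

```text
time: 14.15
ee_pos: [0.4622, -0.34, 0.0625]
tcp_rot: [180.0, 0.0, 90.0]
wrist_force: [-0.1, -0.5, 0.6]
opening: 0.0618
grasp_force: 0.0
```

>>> play_rows([
  [[0, 0, -0.005, 0], [0, 0, -0.02, 0], [0, 0, -0.03, 0], [0, 0, -0.035, 0], [0, 0, -0.035, 0]],
])

```text
time: 14.57
ee_pos: [0.4616, -0.3397, 0.1888]
tcp_rot: [-180.0, -0.0, 90.0]
wrist_force: [-0.2, -1.0, -0.5]
opening: 0.062
grasp_force: 0.0
```

>>> play_rows([
  [[0.01, 0.002, -0.015, 0], [0.03, 0.007, 0, 0], [0.034, 0.008, 0, 0], [0.034, 0.008, 0, 0], [0.034, 0.008, 0, 0]],
], gripper=0.0854)

```text
time: 14.98
ee_pos: [0.4951, -0.1967, 0.2029]
tcp_rot: [180.0, 0.0, 90.0]
wrist_force: [0.6, 0.1, -0.3]
opening: 0.0854
grasp_force: 0.0
```

>>> play_rows([
  [[0.034, 0.008, 0, 0], [0.034, 0.008, 0, 0], [0.034, 0.008, 0, 0], [0.034, 0.008, 0, 0], [0.034, 0.008, 0, 0]],
])

```text
time: 15.4
ee_pos: [0.535, -0.0262, 0.2029]
tcp_rot: [180.0, 0.0, 90.0]
wrist_force: [0.4, -1.2, 0.5]
opening: 0.0854
grasp_force: 0.0
```

>>> play_rows([
  [[0.034, 0.008, 0, 0], [0.034, 0.008, 0, 0], [0.034, 0.008, 0, 0], [0.034, 0.008, 0, 0], [0.034, 0.008, 0, 0]],
])

```text
time: 15.82
ee_pos: [0.5749, 0.1439, 0.2029]
tcp_rot: [180.0, -0.0, 90.0]
wrist_force: [0.8, -0.7, -0.3]
opening: 0.0852
grasp_force: 0.0
```

```bash
python3 - <<'E'
from h import *
from tray import tray
print(bot.get_obs()['ee_pos'].round(4),tray())
E
python3 look.py scene 0.543 -0.334 s2 80
```

```text
[0.5749 0.1439 0.2029] ((550.6033325195312, -311.2882080078125), (275.8234558105469, 173.94261169433594), 1.0864379405975342)
crop origin 62 191
```

View pics/s2.png

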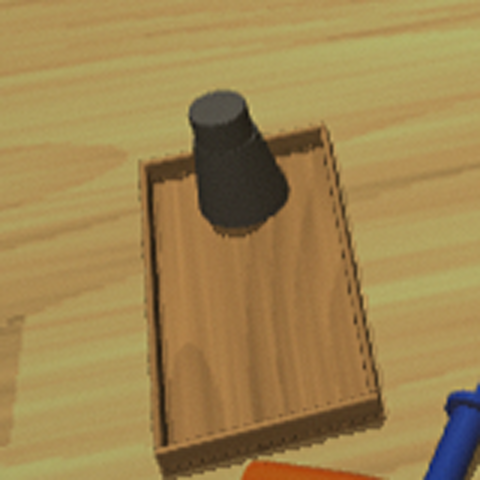

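The first pot stands flat in the tray, at about (240,160) in the crop. Next is the far pot.

>>> play_rows([
  [[0.026, 0.006, 0, 0], [0.026, 0.006, 0, 0], [0.022, 0.005, 0, 0], [0.016, 0.003, 0, 0], [0.008, 0.002, 0, 0]],
])

```text
time: 16.33
ee_pos: [0.5969, 0.2415, 0.2023]
tcp_rot: [-180.0, -0.0, 90.1]
wrist_force: [0.4, -0.6, 0.6]
opening: 0.0853
grasp_force: 0.0
```

>>> play_rows([
  [[0, 0, 0.015, 0], [0, 0, 0.02, 0], [0, 0, 0.02, 0], [0, 0, 0.02, 0], [0, 0, 0.02, 0]],
])

```text
time: 16.75
ee_pos: [0.5968, 0.2392, 0.1068]
tcp_rot: [180.0, 0.0, 90.0]
wrist_force: [0.6, 0.9, 0.2]
opening: 0.0854
grasp_force: 0.0
```

>>> play_rows([
  [[0, 0, 0.02, 0], [0, 0, 0.015, 0], [0, 0, 0.01, 0], [0, 0, 0.005, 0], [0, 0, 0, 0]],
])

```text
time: 17.17
ee_pos: [0.5965, 0.2395, 0.0566]
tcp_rot: [-179.9, 0.0, 90.0]
wrist_force: [-0.5, -0.4, 0.8]
opening: 0.0849
grasp_force: 0.0
```

>>> play_rows([
  [[0, 0, 0, 0], [0, 0, 0, 0], [0, 0, 0, 0], [0, 0, 0, 0], [0, 0, 0, 0]],
], gripper=0.0)

```text
time: 17.58
ee_pos: [0.5974, 0.2404, 0.0587]
tcp_rot: [179.9, -0.0, 90.0]
wrist_force: [-0.9, -0.5, 6.1]
opening: 0.0365
grasp_force: 63.3
```

>>> play_rows([
  [[0, 0, -0.003, 0], [0, 0, -0.006, 0], [0, 0, -0.01, 0], [0, 0, -0.012, 0], [0, 0, -0.012, 0]],
])

```text
time: 18.0
ee_pos: [0.5968, 0.2401, 0.1016]
tcp_rot: [180.0, -0.0, 90.0]
wrist_force: [-0.2, -0.2, -2.5]
opening: 0.0368
grasp_force: 61.7
```

>>> play_rows([
  [[0, 0, -0.012, 0], [0, 0, -0.01, 0], [0, 0, -0.006, 0], [0, 0, -0.004, 0], [0, 0, 0, 0]],
])

```text
time: 18.42
ee_pos: [0.5971, 0.2402, 0.1333]
tcp_rot: [179.9, -0.0, 90.0]
wrist_force: [0.6, -0.7, -3.1]
opening: 0.0364
grasp_force: 61.7
```

>>> play_rows([
  [[0, 0, 0, 0], [0, 0, 0, 0], [0, 0, 0, 0], [0, 0, 0, 0], [0, 0, 0, 0]],
])

```text
time: 18.83
ee_pos: [0.5967, 0.2401, 0.1319]
tcp_rot: [-180.0, 0.0, 90.0]
wrist_force: [-1.0, -0.6, -3.1]
opening: 0.0368
grasp_force: 61.7
```

>>> play_rows([
  [[-0.01, -0.004, 0, 0], [-0.022, -0.01, 0, 0], [-0.022, -0.01, 0, 0], [-0.022, -0.01, 0, 0], [-0.022, -0.01, 0, 0]],
])

```text
time: 19.25
ee_pos: [0.5519, 0.1407, 0.1321]
tcp_rot: [-180.0, 0.0, 90.0]
wrist_force: [-0.0, -0.2, -2.4]
opening: 0.0364
grasp_force: 61.9
```

>>> play_rows([
  [[-0.022, -0.01, 0, 0], [-0.022, -0.01, 0, 0], [-0.022, -0.01, 0, 0], [-0.022, -0.01, 0, 0], [-0.022, -0.01, 0, 0]],
])

```text
time: 19.67
ee_pos: [0.5018, 0.0307, 0.1323]
tcp_rot: [180.0, 0.0, 90.0]
wrist_force: [-0.1, -0.1, -2.4]
opening: 0.0364
grasp_force: 61.9
```

>>> play_rows([
  [[-0.022, -0.009, 0, 0], [-0.015, -0.003, 0.005, 0], [0, 0, 0.01, 0], [0, 0, 0.01, 0], [0, 0, 0.006, 0]],
])

```text
time: 20.08
ee_pos: [0.4903, -0.0049, 0.0998]
tcp_rot: [-179.9, -0.0, 90.0]
wrist_force: [-0.7, 0.7, -3.4]
opening: 0.0368
grasp_force: 61.9
```

>>> play_rows([
  [[0, 0, 0, 0], [0, 0, 0, 0], [0, 0, 0, 0], [0, 0, 0, 0], [0, 0, 0, 0]],
])

```text
time: 20.5
ee_pos: [0.4912, -0.0046, 0.1016]
tcp_rot: [180.0, -0.0, 90.1]
wrist_force: [-0.1, -0.2, -2.3]
opening: 0.0367
grasp_force: 61.9
```

>>> play_rows([
  [[0, 0, 0.0125, 0], [0, 0, 0.0145, 0], [0, 0, -0.003, 0], [0, 0, 0, 0], [0, 0, -0.006, 0]],
])

```text
time: 20.92
ee_pos: [0.4904, -0.0049, 0.082]
tcp_rot: [-179.9, 0.0, 90.0]
wrist_force: [-0.5, -0.2, -1.5]
opening: 0.0363
grasp_force: 79.2
```

>>> play_rows([
  [[0, 0, -0.008, 0], [0, 0, -0.01, 0], [0, 0, 0, 0], [0, 0, 0, 0], [0, 0, 0, 0]],
])

```text
time: 21.33
ee_pos: [0.491, -0.0049, 0.1013]
tcp_rot: [180.0, -0.0, 90.0]
wrist_force: [0.3, -0.1, -1.7]
opening: 0.0369
grasp_force: 79.3
```

>>> play_rows([
  [[0, 0, 0.0125, 0], [0, 0, 0.0145, 0], [0, 0, -0.003, 0], [0, 0, 0, 0], [0, 0, -0.006, 0]],
])

```text
time: 21.75
ee_pos: [0.49, -0.0049, 0.0814]
tcp_rot: [-179.9, 0.0, 90.0]
wrist_force: [-0.2, 0.1, -2.5]
opening: 0.0368
grasp_force: 78.5
```

>>> play_rows([
  [[0, 0, -0.008, 0], [0, 0, -0.01, 0], [0, 0, 0, 0], [0, 0, 0, 0], [0, 0, 0, 0]],
])

```text
time: 22.17
ee_pos: [0.491, -0.005, 0.1012]
tcp_rot: [180.0, 0.0, 90.0]
wrist_force: [0.0, 0.5, -1.7]
opening: 0.0366
grasp_force: 78.5
```

>>> play_rows([
  [[0, 0, 0, 0], [0, 0, 0, 0], [0, 0, 0, 0], [0, 0, 0, 0], [0, 0, 0, 0]],
])

```text
time: 22.58
ee_pos: [0.4909, -0.0049, 0.1012]
tcp_rot: [-180.0, -0.0, 90.0]
wrist_force: [-0.2, 0.3, -1.6]
opening: 0.0364
grasp_force: 78.5
```

>>> play_rows([
  [[0, 0, -0.006, 0], [0, 0, -0.01, 0], [0, 0, -0.015, 0], [0, 0, -0.015, 0], [0, 0, -0.013, 0]],
])

```text
time: 23.0
ee_pos: [0.4912, -0.0049, 0.1623]
tcp_rot: [179.9, 0.0, 90.0]
wrist_force: [0.1, -0.5, -1.1]
opening: 0.0364
grasp_force: 78.5
```

```bash
cat > chk.py <<'E'
from h import *
import sys
s=cam('scene')
for i in range(1,len(sys.argv),2):
    x,y=map(float,sys.argv[i:i+2]); out=[]
    for z in (.024,.035,.045,.06,.07):
        u,v=proj(s,[[x+.015,y,z]])[0].round().astype(int); out.append((z,s['img'][v-1:v+2,u-1:u+2].mean((0,1)).round().astype(int).tolist()))
    print(x,y,out)
E
python3 chk.py .498 -.095 .491 -.005 .485 .085
```

```text
0.498 -0.095 [(0.024, [15, 24, 30]), (0.035, [14, 24, 29]), (0.045, [14, 24, 30]), (0.06, [16, 25, 31]), (0.07, [16, 26, 31])]
0.491 -0.005 [(0.024, [11, 20, 26]), (0.035, [11, 19, 26]), (0.045, [11, 18, 25]), (0.06, [12, 20, 27]), (0.07, [12, 19, 26])]
0.485 0.085 [(0.024, [37, 76, 127]), (0.035, [36, 75, 124]), (0.045, [38, 79, 132]), (0.06, [31, 66, 110]), (0.07, [32, 65, 107])]
```

```bash
cat > tray2.py <<'E'
from h import *
t=cam('top'); h=cv2.cvtColor(t['img'],cv2.COLOR_BGR2HSV).astype(int)
# tray floor/wall vs bench: a point grid classified by hue/sat along scan lines
m=((h[...,0]<23)&(h[...,1]>95)).astype(np.uint8)
m=cv2.medianBlur(m,5)
for v in (215,250,290):
    r=np.where(m[v,425:580])[0]+425; 
    k=np.split(r,np.where(np.diff(r)>6)[0]+1); print('row',v,[(a[0],a[-1]) for a in k if len(a)>4])
for u in (475,490):
    r=np.where(m[150:360,u])[0]+150; k=np.split(r,np.where(np.diff(r)>6)[0]+1); print('col',u,[(a[0],a[-1]) for a in k if len(a)>4])
E
python3 tray2.py; python3 - <<'E'
E
```

```text
row 215 [(np.int64(447), np.int64(506)), (np.int64(542), np.int64(567))]
row 250 [(np.int64(450), np.int64(509)), (np.int64(543), np.int64(574))]
row 290 [(np.int64(452), np.int64(470)), (np.int64(501), np.int64(514)), (np.int64(548), np.int64(565))]
col 475 [(np.int64(172), np.int64(186)), (np.int64(193), np.int64(279)), (np.int64(299), np.int64(310))]
col 490 [(np.int64(192), np.int64(276)), (np.int64(301), np.int64(310))]
```

>>> play_rows([
  [[-0.014, 0.0022, 0, 0], [-0.03, 0.0045, 0, 0], [-0.03, 0.0045, 0, 0], [-0.03, 0.0045, 0, 0], [-0.03, 0.0045, 0, 0]],
])

```text
time: 23.52
ee_pos: [0.5111, -0.1402, 0.16]
tcp_rot: [-180.0, -0.0, 90.1]
wrist_force: [0.1, -0.4, -2.1]
opening: 0.0366
grasp_force: 78.6
```

>>> play_rows([
  [[-0.03, 0.0045, 0, 0], [-0.03, 0.0045, 0, 0], [-0.03, 0.0045, 0, 0], [0, 0, 0, 0], [0, 0, 0, 0]],
])

```text
time: 23.93
ee_pos: [0.5244, -0.2302, 0.1593]
tcp_rot: [-179.9, -0.0, 89.9]
wrist_force: [-0.8, 0.2, -1.4]
opening: 0.0366
grasp_force: 71.9
```

>>> play_rows([
  [[-0.02, 0.004, 0, 0], [-0.025, 0.005, 0, 0], [-0.025, 0.005, 0, 0], [-0.022, 0.003, 0, 0], [-0.012, 0.002, 0, 0]],
])

```text
time: 24.35
ee_pos: [0.5439, -0.3338, 0.1598]
tcp_rot: [-180.0, -0.0, 90.0]
wrist_force: [0.1, -0.4, -1.8]
opening: 0.0364
grasp_force: 71.9
```

>>> play_rows([
  [[0, 0, 0.015, 0], [0, 0, 0.02, 0], [0, 0, 0.02, 0], [0, 0, 0.015, 0], [0, 0, 0.01, 0]],
])

```text
time: 24.77
ee_pos: [0.5432, -0.3314, 0.0783]
tcp_rot: [-179.9, -0.1, 90.1]
wrist_force: [0.2, -0.1, -2.1]
opening: 0.0363
grasp_force: 72.0
```

>>> play_rows([
  [[0, 0, 0.006, 0], [0, 0, 0.004, 0], [0, 0, 0.003, 0], [0, 0, 0.002, 0], [0, 0, 0.001, 0]],
])

```text
time: 25.18
ee_pos: [0.5441, -0.333, 0.0648]
tcp_rot: [180.0, 0.0, 90.0]
wrist_force: [-0.4, 1.2, -1.4]
opening: 0.0367
grasp_force: 72.0
```

>>> play_rows([
  [[0, 0, 0.0005, 0], [0, 0, 0, 0], [0, 0, 0, 0], [0, 0, 0, 0], [0, 0, 0, 0]],
], gripper=0.062)

```text
time: 25.6
ee_pos: [0.5439, -0.333, 0.0641]
tcp_rot: [180.0, 0.0, 90.0]
wrist_force: [-0.1, 0.5, -1.2]
opening: 0.062
grasp_force: 0.0
```

>>> play_rows([
  [[0, 0, -0.005, 0], [0, 0, -0.02, 0], [0, 0, -0.03, 0], [0, 0, -0.035, 0], [0, 0, -0.035, 0]],
])

```text
time: 26.02
ee_pos: [0.5434, -0.3327, 0.1903]
tcp_rot: [-180.0, -0.0, 90.0]
wrist_force: [0.5, -0.1, 0.8]
opening: 0.0617
grasp_force: 0.0
```

>>> play_rows([
  [[0.01, -0.001, -0.01, 0], [0.03, -0.002, 0, 0], [0.034, -0.0025, 0, 0], [0.034, -0.0025, 0, 0], [0.034, -0.0025, 0, 0]],
], gripper=0.0854)

```text
time: 26.43
ee_pos: [0.5328, -0.1896, 0.199]
tcp_rot: [180.0, 0.0, 90.0]
wrist_force: [0.9, 0.7, 0.4]
opening: 0.0853
grasp_force: 0.0
```

>>> play_rows([
  [[0.034, -0.0025, 0, 0], [0.034, -0.0025, 0, 0], [0.034, -0.0025, 0, 0], [0.034, -0.0025, 0, 0], [0.034, -0.0025, 0, 0]],
])

```text
time: 26.85
ee_pos: [0.5201, -0.0193, 0.1992]
tcp_rot: [180.0, -0.0, 90.0]
wrist_force: [0.0, 0.0, -0.3]
opening: 0.0853
grasp_force: 0.0
```

>>> play_rows([
  [[0.034, -0.0025, 0, 0], [0.034, -0.0025, 0, 0], [0.034, -0.0025, 0, 0], [0.034, -0.0025, 0, 0], [0.034, -0.0025, 0, 0]],
])

```text
time: 27.27
ee_pos: [0.5075, 0.1508, 0.1992]
tcp_rot: [180.0, -0.0, 90.0]
wrist_force: [1.0, -0.2, 0.1]
opening: 0.0852
grasp_force: 0.0
```

>>> play_rows([
  [[0.034, -0.0025, 0, 0], [0.034, -0.0025, 0, 0], [0.034, -0.0025, 0, 0], [0.02, 0, 0, 0], [0.01, 0, 0, 0]],
])

```text
time: 27.68
ee_pos: [0.4998, 0.2837, 0.1986]
tcp_rot: [-180.0, -0.0, 90.2]
wrist_force: [1.1, 0.4, 0.5]
opening: 0.0851
grasp_force: 0.0
```

```bash
python3 - <<'E'
from h import *
c=cam('wrist'); cv2.imwrite('pics/w2.png',c['img'])
h=cv2.cvtColor(c['img'],cv2.COLOR_BGR2HSV)
g=cv2.medianBlur(c['img'],5)
m=((h[...,1]<75)&(h[...,2]>70)).astype(np.uint8); m=cv2.morphologyEx(m,cv2.MORPH_OPEN,np.ones((7,7),np.uint8))
print(bot.get_obs()['ee_pos'], proj(c,[[.493,.397,.084]]))
for k in cv2.findContours(m,cv2.RETR_EXTERNAL,cv2.CHAIN_APPROX_NONE)[0]:
    if cv2.contourArea(k)>800:
        (x,y),r=cv2.minEnclosingCircle(k); print(round(x),round(y),round(r),cv2.contourArea(k),ray(c,[(x,y)],.084).round(4))
E
python3 tray2.py
```

```text
[0.49998045 0.28385755 0.19847775] [[304.87870473  58.97225064]]
482 297 33 1821.0 [[0.6245 0.2356 0.084 ]]
150 195 46 2968.5 [[0.3862 0.3117 0.084 ]]
569 132 108 4809.5 [[0.6647 0.3543 0.084 ]]
301 46 34 3092.5 [[0.4907 0.4043 0.084 ]]
row 215 [(np.int64(447), np.int64(505)), (np.int64(541), np.int64(567))]
row 250 [(np.int64(450), np.int64(466)), (np.int64(497), np.int64(509)), (np.int64(543), np.int64(574))]
row 290 [(np.int64(452), np.int64(470)), (np.int64(501), np.int64(514)), (np.int64(549), np.int64(563))]
col 475 [(np.int64(172), np.int64(186)), (np.int64(193), np.int64(241)), (np.int64(267), np.int64(279)), (np.int64(299), np.int64(310))]
col 490 [(np.int64(192), np.int64(238)), (np.int64(260), np.int64(276)), (np.int64(301), np.int64(310))]
```

>>> play_rows([
  [[0.024, -0.002, 0, 0], [0.03, -0.003, 0, 0], [0.03, -0.003, 0, 0], [0.022, -0.001, 0, 0], [0.012, 0, 0, 0]],
])

```text
time: 28.2
ee_pos: [0.4915, 0.3997, 0.1987]
tcp_rot: [-180.0, 0.0, 90.0]
wrist_force: [-0.0, -0.3, -0.5]
opening: 0.0857
grasp_force: 0.0
```

>>> play_rows([
  [[0, 0, 0.015, 0], [0, 0, 0.02, 0], [0, 0, 0.02, 0], [0, 0, 0.02, 0], [0, 0, 0.02, 0]],
])

```text
time: 28.62
ee_pos: [0.4921, 0.3974, 0.1032]
tcp_rot: [180.0, 0.0, 89.9]
wrist_force: [-0.2, 0.1, 0.2]
opening: 0.0853
grasp_force: 0.0
```

>>> play_rows([
  [[0, 0, 0.02, 0], [0, 0, 0.014, 0], [0, 0, 0.009, 0], [0, 0, 0.004, 0], [0, 0, 0, 0]],
])

```text
time: 29.03
ee_pos: [0.4916, 0.3981, 0.0564]
tcp_rot: [-180.0, 0.0, 90.0]
wrist_force: [0.5, 0.4, 0.0]
opening: 0.0852
grasp_force: 0.0
```

>>> play_rows([
  [[0, 0, 0, 0], [0, 0, 0, 0], [0, 0, 0, 0], [0, 0, 0, 0], [0, 0, 0, 0]],
], gripper=0.0)

```text
time: 29.45
ee_pos: [0.4919, 0.3997, 0.0584]
tcp_rot: [179.9, -0.1, 90.0]
wrist_force: [-0.3, 1.0, 5.4]
opening: 0.0366
grasp_force: 78.7
```

>>> play_rows([
  [[0, 0, -0.003, 0], [0, 0, -0.006, 0], [0, 0, -0.01, 0], [0, 0, -0.012, 0], [0, 0, -0.012, 0]],
])

```text
time: 29.87
ee_pos: [0.4914, 0.3991, 0.1012]
tcp_rot: [180.0, -0.0, 90.0]
wrist_force: [-0.2, -0.6, -2.0]
opening: 0.0367
grasp_force: 77.3
```

>>> play_rows([
  [[0, 0, -0.012, 0], [0, 0, -0.01, 0], [0, 0, -0.006, 0], [0, 0, -0.004, 0], [0, 0, 0, 0]],
])

```text
time: 30.28
ee_pos: [0.4917, 0.3993, 0.1328]
tcp_rot: [179.9, -0.0, 90.0]
wrist_force: [0.1, 0.8, -2.0]
opening: 0.0364
grasp_force: 77.3
```

>>> play_rows([
  [[0, 0, 0, 0], [0, 0, 0, 0], [0, 0, 0, 0], [0, 0, 0, 0], [0, 0, 0, 0]],
])

```text
time: 30.7
ee_pos: [0.4913, 0.399, 0.1314]
tcp_rot: [-180.0, 0.0, 90.0]
wrist_force: [-1.1, -0.4, -2.6]
opening: 0.0367
grasp_force: 77.3
```

>>> play_rows([
  [[-0.012, 0, 0, 0], [-0.024, -0.0006, 0, 0], [-0.024, -0.0006, 0, 0], [-0.024, -0.0006, 0, 0], [-0.024, -0.0006, 0, 0]],
])

```text
time: 31.12
ee_pos: [0.4887, 0.2894, 0.1317]
tcp_rot: [-180.0, 0.0, 90.0]
wrist_force: [0.3, -0.6, -1.9]
opening: 0.0366
grasp_force: 77.4
```

>>> play_rows([
  [[-0.024, -0.0006, 0, 0], [-0.024, -0.0006, 0, 0], [-0.024, -0.0006, 0, 0], [-0.024, -0.0006, 0, 0], [-0.024, -0.0006, 0, 0]],
])

```text
time: 31.53
ee_pos: [0.4857, 0.1694, 0.1318]
tcp_rot: [180.0, 0.0, 90.0]
wrist_force: [0.7, -0.2, -2.8]
opening: 0.0366
grasp_force: 77.4
```

>>> play_rows([
  [[-0.024, -0.0006, 0, 0], [-0.024, 0, 0, 0], [-0.024, 0, 0, 0], [-0.014, 0, 0, 0], [0, 0, 0, 0]],
])

```text
time: 31.95
ee_pos: [0.4852, 0.0823, 0.1319]
tcp_rot: [180.0, 0.0, 89.9]
wrist_force: [0.2, 0.6, -2.1]
opening: 0.0363
grasp_force: 77.5
```

>>> play_rows([
  [[0, 0, 0.006, 0], [0, 0, 0.01, 0], [0, 0, 0.01, 0], [0, 0, 0.005, 0], [0, 0, 0, 0]],
])

```text
time: 32.37
ee_pos: [0.4845, 0.0855, 0.0986]
tcp_rot: [-179.8, 0.0, 90.1]
wrist_force: [-1.1, -0.3, -2.3]
opening: 0.0364
grasp_force: 77.4
```

>>> play_rows([
  [[0, 0, 0.0125, 0], [0, 0, 0.0145, 0], [0, 0, -0.003, 0], [0, 0, 0, 0], [0, 0, -0.006, 0]],
])

```text
time: 32.78
ee_pos: [0.4852, 0.0852, 0.0818]
tcp_rot: [-179.9, 0.0, 90.0]
wrist_force: [0.1, 0.4, -1.5]
opening: 0.0363
grasp_force: 85.9
```

>>> play_rows([
  [[0, 0, -0.008, 0], [0, 0, -0.01, 0], [0, 0, 0, 0], [0, 0, 0, 0], [0, 0, 0, 0]],
])

```text
time: 33.2
ee_pos: [0.4857, 0.0851, 0.1008]
tcp_rot: [180.0, -0.0, 90.0]
wrist_force: [0.2, -0.3, -1.9]
opening: 0.0368
grasp_force: 86.0
```

>>> play_rows([
  [[0, 0, 0.0125, 0], [0, 0, 0.0145, 0], [0, 0, -0.003, 0], [0, 0, 0, 0], [0, 0, -0.006, 0]],
])

```text
time: 33.62
ee_pos: [0.4846, 0.0849, 0.0809]
tcp_rot: [-179.9, 0.0, 90.0]
wrist_force: [0.1, -0.5, -2.4]
opening: 0.0363
grasp_force: 85.5
```

>>> play_rows([
  [[0, 0, -0.008, 0], [0, 0, -0.01, 0], [0, 0, 0, 0], [0, 0, 0, 0], [0, 0, 0, 0]],
])

```text
time: 34.03
ee_pos: [0.4856, 0.0851, 0.1007]
tcp_rot: [180.0, -0.0, 90.0]
wrist_force: [0.8, -0.2, -1.6]
opening: 0.0366
grasp_force: 70.7
```

>>> play_rows([
  [[0, 0, 0, 0], [0, 0, 0, 0], [0, 0, 0, 0], [0, 0, 0, 0], [0, 0, 0, 0]],
])

```text
time: 34.45
ee_pos: [0.4855, 0.0851, 0.1007]
tcp_rot: [-180.0, 0.0, 90.0]
wrist_force: [-0.5, 0.1, -1.6]
opening: 0.0365
grasp_force: 70.7
```

```bash
python3 chk.py .485 .085; python3 - <<'E'
from h import *
z=[]
for i in range(4): bot.camera('scene'); z.append(bot.get_obs()['wrist_force'][2])
print(np.round(z,2))
E
```

```text
0.485 0.085 [(0.024, [12, 21, 27]), (0.035, [30, 37, 42]), (0.045, [38, 45, 50]), (0.06, [37, 45, 50]), (0.07, [38, 45, 51])]
[-1.66 -1.53 -0.94 -1.4 ]
```

>>> play_rows([
  [[0, 0, -0.006, 0], [0, 0, -0.01, 0], [0, 0, -0.015, 0], [0, 0, -0.015, 0], [0, 0, -0.013, 0]],
])

```text
time: 35.12
ee_pos: [0.4858, 0.0851, 0.1618]
tcp_rot: [179.9, -0.0, 90.0]
wrist_force: [0.3, -0.4, -0.6]
opening: 0.0362
grasp_force: 70.7
```

```bash
python3 chk.py .498 -.095 .491 -.005 .485 .085; python3 tray2.py; python3 look.py scene 0.49 -.08 s3 110
```

```text
0.498 -0.095 [(0.024, [16, 26, 33]), (0.035, [15, 26, 34]), (0.045, [16, 27, 34]), (0.06, [18, 28, 35]), (0.07, [18, 28, 35])]
0.491 -0.005 [(0.024, [14, 22, 28]), (0.035, [12, 21, 28]), (0.045, [12, 21, 27]), (0.06, [14, 22, 28]), (0.07, [13, 22, 28])]
0.485 0.085 [(0.024, [14, 22, 28]), (0.035, [13, 22, 28]), (0.045, [13, 22, 28]), (0.06, [13, 21, 28]), (0.07, [15, 23, 28])]
row 215 [(np.int64(447), np.int64(505)), (np.int64(541), np.int64(567))]
row 250 [(np.int64(450), np.int64(466)), (np.int64(497), np.int64(509)), (np.int64(543), np.int64(574))]
row 290 [(np.int64(452), np.int64(470)), (np.int64(501), np.int64(514)), (np.int64(550), np.int64(558))]
col 475 [(np.int64(172), np.int64(186)), (np.int64(193), np.int64(242)), (np.int64(267), np.int64(279)), (np.int64(299), np.int64(310))]
col 490 [(np.int64(180), np.int64(184)), (np.int64(192), np.int64(238)), (np.int64(260), np.int64(276)), (np.int64(301), np.int64(310))]
crop origin 154 121
```

View pics/s3.png

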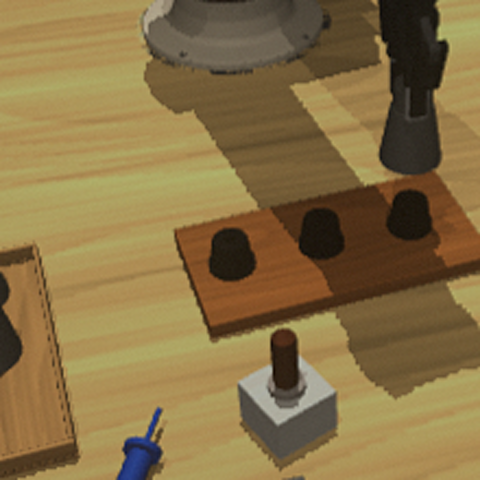

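All three plugs stand upright on the board, at crop (232,253), (321,233) and (410,214), and the tray hasn't moved. Next I'll place the last pot.

>>> play_rows([
  [[-0.014, 0.002, 0, 0], [-0.03, 0.006, 0, 0], [-0.03, 0.006, 0, 0], [-0.03, 0.006, 0, 0], [-0.03, 0.008, 0, 0]],
])

```text
time: 35.68
ee_pos: [0.5132, -0.0502, 0.1591]
tcp_rot: [-179.9, -0.0, 90.1]
wrist_force: [0.4, 0.7, -1.9]
opening: 0.0362
grasp_force: 70.7
```

>>> play_rows([
  [[-0.03, 0.009, 0, 0], [-0.03, 0.01, 0, 0], [-0.03, 0.012, 0, 0], [-0.03, 0.012, 0, 0], [-0.03, 0.012, 0, 0]],
])

```text
time: 36.1
ee_pos: [0.5687, -0.2004, 0.1588]
tcp_rot: [-179.9, -0.0, 90.0]
wrist_force: [0.3, 0.5, -0.9]
opening: 0.0369
grasp_force: 70.7
```

>>> play_rows([
  [[-0.03, 0.013, 0, 0], [-0.03, 0.013, 0, 0], [-0.03, 0.013, 0, 0], [-0.025, 0.01, 0, 0], [-0.014, 0.005, 0, 0]],
])

```text
time: 36.52
ee_pos: [0.623, -0.3305, 0.1576]
tcp_rot: [-179.9, -0.0, 89.9]
wrist_force: [-0.0, 0.7, -2.2]
opening: 0.0363
grasp_force: 70.7
```

>>> play_rows([
  [[0, 0, 0.015, 0], [0, 0, 0.02, 0], [0, 0, 0.02, 0], [0, 0, 0.015, 0], [0, 0, 0.01, 0]],
])

```text
time: 36.93
ee_pos: [0.6217, -0.3274, 0.0764]
tcp_rot: [-179.8, -0.1, 90.0]
wrist_force: [-0.6, 0.1, -2.3]
opening: 0.0362
grasp_force: 70.7
```

>>> play_rows([
  [[0, 0, 0.006, 0], [0, 0, 0.004, 0], [0, 0, 0.003, 0], [0, 0, 0.002, 0], [0, 0, 0.001, 0]],
])

```text
time: 37.35
ee_pos: [0.6231, -0.328, 0.0644]
tcp_rot: [179.9, 0.0, 90.0]
wrist_force: [-0.3, -0.0, -1.5]
opening: 0.0365
grasp_force: 70.7
```

>>> play_rows([
  [[0, 0, 0.0012, 0], [0, 0, 0, 0], [0, 0, 0, 0], [0, 0, 0, 0], [0, 0, 0, 0]],
], gripper=0.062)

```text
time: 37.77
ee_pos: [0.6229, -0.3279, 0.0629]
tcp_rot: [180.0, 0.0, 90.0]
wrist_force: [0.4, -0.5, -0.4]
opening: 0.0623
grasp_force: 0.0
```

>>> play_rows([
  [[0, 0, -0.005, 0], [0, 0, -0.02, 0], [0, 0, -0.03, 0], [0, 0, -0.035, 0], [0, 0, -0.035, 0]],
])

```text
time: 38.18
ee_pos: [0.6223, -0.3276, 0.1891]
tcp_rot: [-180.0, -0.0, 90.0]
wrist_force: [0.4, -0.5, 0.6]
opening: 0.062
grasp_force: 0.0
```

>>> play_rows([
  [[0.01, 0.004, -0.01, 0], [0.03, 0.01, -0.01, 0], [0.035, 0.012, 0, 0], [0.035, 0.012, 0, 0], [0.035, 0.012, 0, 0]],
])

```text
time: 38.6
ee_pos: [0.6731, -0.1814, 0.2082]
tcp_rot: [180.0, 0.0, 90.0]
wrist_force: [0.4, -0.6, -0.1]
opening: 0.0621
grasp_force: 0.0
```

>>> play_rows([
  [[0.015, 0.01, 0, 0], [0, 0.005, 0, 0], [0, 0, 0, 0], [0, 0, 0, 0], [0, 0, 0, 0]],
], gripper=0.0854)

```text
time: 39.02
ee_pos: [0.6873, -0.1692, 0.2074]
tcp_rot: [-180.0, 0.0, 89.9]
wrist_force: [-0.1, -0.1, -0.1]
opening: 0.0853
grasp_force: 0.0
```

```bash
python3 - <<'E'
from h import *
c=cam('wrist'); cv2.imwrite('pics/w3.png',c['img'])
print(bot.get_obs()['ee_pos'].round(4), proj(c,[[.693,-.087,.1],[.693,-.087,.045]]).round().tolist())
h=cv2.cvtColor(c['img'],cv2.COLOR_BGR2HSV)
m=(((h[...,0]<14)|(h[...,0]>170))&(h[...,1]>90)&(h[...,2]>30)).astype(np.uint8); m=cv2.morphologyEx(m,cv2.MORPH_OPEN,np.ones((5,5),np.uint8))
for k in cv2.findContours(m,cv2.RETR_EXTERNAL,cv2.CHAIN_APPROX_NONE)[0]:
    if cv2.contourArea(k)>300: print(cv2.boundingRect(k),cv2.contourArea(k),cv2.fitEllipse(k))
E
```

```text
[ 0.6872 -0.1693  0.2076] [[324.0, 112.0], [323.0, 114.0]]
(310, 90, 32, 34) 835.0 ((325.3575744628906, 106.510498046875), (31.642410278320312, 33.68695068359375), 177.62510681152344)
```

View pics/w3.png

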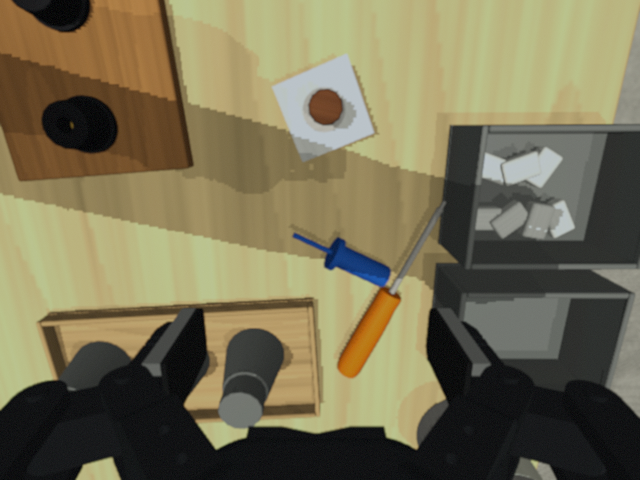

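The tool handle top shows at (325,106) in the block. The blue look-alike lies at (355,262), well clear, and a plug's contact shows at (71,125).

```bash
python3 - <<'E'
from h import *
c=cam('wrist'); t=cam('top')
print('tool',ray(c,[(325.3,106.5)],.105).round(4)); print('plug1 contact',ray(c,[(71,125)],.036).round(4))
print('block face centre',ray(c,[(324.5,107.5)],.045).round(4))
h=cv2.cvtColor(t['img'],cv2.COLOR_BGR2HSV)
p=[t['img'][v-12:v+13,u-12:u+13] for u,v in proj(t,[[.498,-.095,.052],[.491,-.005,.052],[.485,.085,.052]]).astype(int)]
cv2.imwrite('pics/pl.png',cv2.resize(np.hstack(p),None,fx=10,fy=10,interpolation=cv2.INTER_CUBIC))
E
```

```text
tool [[ 0.6935 -0.0841  0.105 ]]
plug1 contact [[ 0.494  -0.0958  0.036 ]]
block face centre [[ 0.6942 -0.0825  0.045 ]]
```

>>> play_rows([
  [[0.015, 0.001, 0, 0], [0.02, 0.002, 0, 0], [0.022, 0.002, 0, 0], [0.018, 0.0013, 0, 0], [0.01, 0, 0, 0]],
])

```text
time: 39.58
ee_pos: [0.6939, -0.0807, 0.2077]
tcp_rot: [180.0, -0.0, 90.1]
wrist_force: [-0.3, -0.0, -0.4]
opening: 0.0852
grasp_force: 0.0
```

>>> play_rows([
  [[0, 0, 0.01, 0], [0, 0, 0.02, 0], [0, 0, 0.02, 0], [0, 0, 0.02, 0], [0, 0, 0.02, 0]],
])

```text
time: 40.0
ee_pos: [0.6937, -0.0829, 0.1169]
tcp_rot: [180.0, 0.0, 90.0]
wrist_force: [-0.2, 0.4, 0.7]
opening: 0.0856
grasp_force: 0.0
```

>>> play_rows([
  [[0, 0, 0.02, 0], [0, 0, 0.015, 0], [0, 0, 0.01, 0], [0, 0, 0.0065, 0], [0, 0, 0, 0]],
])

```text
time: 40.42
ee_pos: [0.6934, -0.0829, 0.0649]
tcp_rot: [-179.9, -0.0, 90.0]
wrist_force: [-1.0, 0.1, -0.2]
opening: 0.0854
grasp_force: 0.0
```

>>> play_rows([
  [[0, 0, 0, 0], [0, 0, 0, 0], [0, 0, 0, 0], [0, 0, 0, 0], [0, 0, 0, 0]],
], gripper=0.0, squeeze=60)

```text
time: 40.83
ee_pos: [0.6942, -0.0829, 0.0667]
tcp_rot: [180.0, 0.0, 90.0]
wrist_force: [1.0, -0.9, -0.2]
opening: 0.0258
grasp_force: 0.0
```

>>> play_rows([
  [[0, 0, 0, 0], [0, 0, 0, 0], [0, 0, 0, 0], [0, 0, 0, 0], [0, 0, 0, 0]],
])

```text
time: 41.25
ee_pos: [0.6942, -0.0829, 0.0667]
tcp_rot: [179.9, 0.0, 90.0]
wrist_force: [-1.0, -0.4, 5.1]
opening: 0.0208
grasp_force: 58.5
```

>>> play_rows([
  [[0, 0, -0.01, 0], [0, 0, -0.02, 0], [0, 0, -0.02, 0], [0, 0, -0.02, 0], [0, 0, -0.015, 0]],
])

```text
time: 41.67
ee_pos: [0.6939, -0.0828, 0.153]
tcp_rot: [180.0, 0.0, 90.0]
wrist_force: [0.1, -0.6, -0.7]
opening: 0.0203
grasp_force: 58.7
```

>>> play_rows([
  [[0, 0, -0.01, 0], [0, 0, 0, 0], [0, 0, 0, 0], [0, 0, 0, 0], [0, 0, 0, 0]],
])

```text
time: 42.08
ee_pos: [0.6935, -0.0827, 0.1594]
tcp_rot: [-179.9, -0.0, 90.0]
wrist_force: [-0.0, 0.3, -1.5]
opening: 0.0205
grasp_force: 58.7
```

```bash
python3 - <<'E'
from h import *
s=cam('scene'); p=bot.get_obs()['ee_pos']; print(p.round(4))
tip=[p[0],p[1],p[2]-.061]; u,v=proj(s,[tip])[0]; print('pred tip',u,v)
u0,v0=int(u)-40,int(v)-60; print('origin',u0,v0)
cv2.imwrite('pics/s4.png',cv2.resize(s['img'][v0:v0+80,u0:u0+80],None,fx=7,fy=7,interpolation=cv2.INTER_CUBIC))
E
```

```text
[ 0.6935 -0.0828  0.1596]
pred tip 283.6074605262133 278.1221725602573
origin 243 218
```

View pics/s4.png

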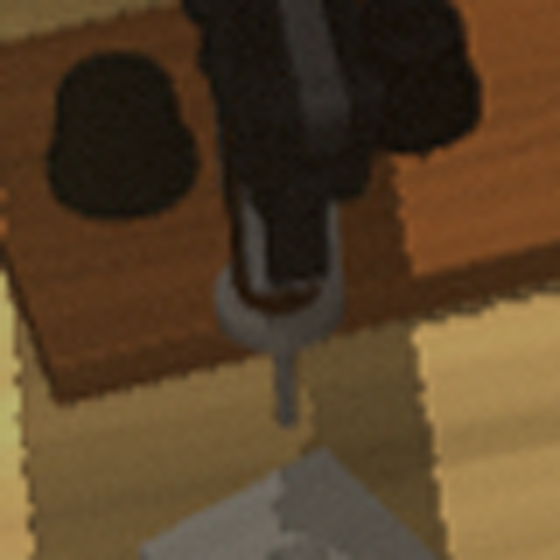

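>>> play_rows([
  [[0, -0.015, 0, 0], [0, -0.03, 0, 0], [0, -0.035, 0, 0], [0, -0.035, 0, 0], [0, -0.035, 0, 0]],
])

```text
time: 42.55
ee_pos: [0.542, -0.0828, 0.1599]
tcp_rot: [-179.9, -0.0, 90.0]
wrist_force: [-0.7, -0.1, -0.1]
opening: 0.0203
grasp_force: 59.0
```

>>> play_rows([
  [[0, -0.03, 0, 0], [0, -0.015, 0, 0], [0, -0.0075, 0, 0], [0, 0, 0, 0], [0, 0, 0, 0]],
])

```text
time: 42.97
ee_pos: [0.492, -0.083, 0.1611]
tcp_rot: [180.0, 0.0, 90.0]
wrist_force: [-0.3, -0.3, -1.0]
opening: 0.0206
grasp_force: 59.0
```

```bash
python3 - <<'E'
from h import *
c=cam('wrist'); cv2.imwrite('pics/w5.png',c['img']); print(bot.get_obs()['ee_pos'].round(4))
uv=proj(c,[[.498,-.095,.052],[.491,-.005,.052],[.485,.085,.052]]).round(1); print(uv.tolist())
e=cv2.convertScaleAbs(c['img'],alpha=3); 
tiles=[]
for u,v in uv.astype(int):
    a=cv2.copyMakeBorder(e,60,60,60,60,cv2.BORDER_CONSTANT)[v:v+120,u:u+120]; tiles.append(a)
cv2.imwrite('pics/w5t.png',cv2.resize(np.hstack(tiles),(798,266),interpolation=cv2.INTER_CUBIC))
E
```

```text
[ 0.4923 -0.083   0.1609]
[[323.5, 253.2], [313.6, 119.0], [302.9, -50.7]]Traceback (most recent call last):
  File "<stdin>", line 8, in <module>
    return _nx.concatenate(arrs, 1, dtype=dtype, casting=casting)
           ~~~~~~~~~~~~~~~^^^^^^^^^^^^^^^^^^^^^^^^^^^^^^^^^^^^^^^
ValueError: all the input array dimensions except for the concatenation axis must match exactly, but along dimension 0, the array at index 0 has size 120 and the array at index 2 has size 0
```

```bash
python3 - <<'E'
from h import *
img=cv2.imread('pics/w5.png')[30:330,215:425]
cv2.imwrite('pics/w5t.png',cv2.resize(cv2.convertScaleAbs(img,alpha=3),None,fx=2,fy=2,interpolation=cv2.INTER_CUBIC))
E
```

```text
(no output)
```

View pics/w5t.png

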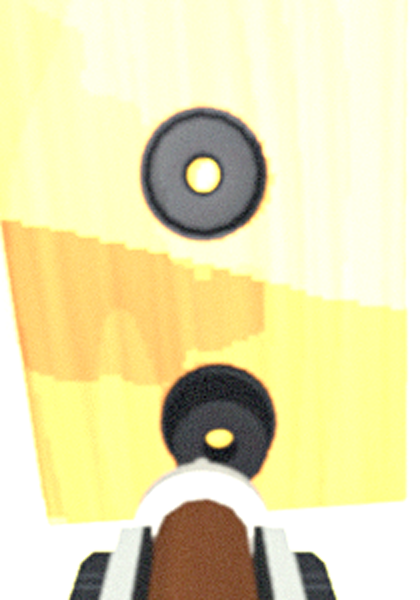

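```bash
python3 - <<'E'
from h import *
c=cam('wrist')
print('p2',ray(c,[(317,117.5)],.052).round(4),ray(c,[(317,117.5)],.036).round(4),'p1',ray(c,[(326,251.5)],.052).round(4),ray(c,[(325,248.5)],.036).round(4))
def blob(c,P,w,z0):
    u,v=proj(c,[P])[0].astype(int); g=c['img'][v-w:v+w,u-w:u+w].max(2); m=(g<45).astype(np.uint8)
    k=max(cv2.findContours(m,cv2.RETR_EXTERNAL,cv2.CHAIN_APPROX_NONE)[0],key=cv2.contourArea); (x,y),(a,b),_=cv2.fitEllipse(k)
    x0,y0,ww,hh=cv2.boundingRect(k)
    return (x0+u-w,y0+v-w,ww,hh),(x+u-w,y+v-w,a,b)
for n in ('scene','top'):
    s=cam(n)
    for P in ([.498,-.095,.035],[.491,-.005,.035],[.485,.085,.035]):
        r,e=blob(s,P,22,0); 
        # compare with the model: project a plug's outline circles at P, same box
        th=np.linspace(0,2*np.pi,60); 
        pts=np.vstack([np.c_[P[0]+rr*np.cos(th),P[1]+rr*np.sin(th),np.full(60,z)] for rr,z in((.023,.018),(.023,.024),(.0175,.052))])
        q=proj(s,pts); lo,hi=q.min(0),q.max(0); print(n,P,r,'model',lo.round(1),(hi-lo).round(1))
E
```

```text
p2 [[ 0.4934 -0.0041  0.052 ]] [[ 0.4934 -0.0039  0.036 ]] p1 [[ 0.5    -0.0937  0.052 ]] [[ 0.4997 -0.0968  0.036 ]]
scene [0.498, -0.095, 0.035] (np.int64(250), np.int64(226), 21, 23) model [248.4 225.2] [21.8 24.7]
scene [0.491, -0.005, 0.035] (np.int64(291), np.int64(217), 20, 23) model [288.8 216. ] [21.1 24.1]
scene [0.485, 0.085, 0.035] (np.int64(331), np.int64(209), 20, 22) model [327.6 207.4] [20.7 23.5]Traceback (most recent call last):
  File "<stdin>", line 12, in <module>
  File "<stdin>", line 6, in blob
ValueError: max() iterable argument is empty
```

>>> play_rows([
  [[0.014, 0.001, 0, 0], [0.022, 0, 0, 0], [0.022, 0, 0, 0], [0.015, 0, 0, 0], [0.007, 0, 0, 0]],
])

```text
time: 43.58
ee_pos: [0.4928, -0.0013, 0.1607]
tcp_rot: [-180.0, -0.0, 90.1]
wrist_force: [1.0, -0.5, -1.1]
opening: 0.0206
grasp_force: 59.0
```

>>> play_rows([
  [[0, 0, 0.01, 0], [0, 0, 0.015, 0], [0, 0, 0.013, 0], [0, 0, 0.006, 0], [0, 0, 0, 0]],
])

```text
time: 44.0
ee_pos: [0.4916, -0.0036, 0.1149]
tcp_rot: [-179.8, 0.0, 90.0]
wrist_force: [-1.1, 0.7, -1.0]
opening: 0.0205
grasp_force: 59.0
```

```bash
python3 - <<'E'
from h import *
s=cam('scene'); p=bot.get_obs()['ee_pos']; print(p.round(4))
u,v=proj(s,[[p[0],p[1],.052]])[0].astype(int)
cv2.imwrite('pics/s5.png',cv2.resize(cv2.convertScaleAbs(s['img'][v-30:v+30,u-30:u+30],alpha=2.5),None,fx=9,fy=9,interpolation=cv2.INTER_CUBIC))
E
```

```text
[ 0.4921 -0.0035  0.1162]
```

View pics/s5.png

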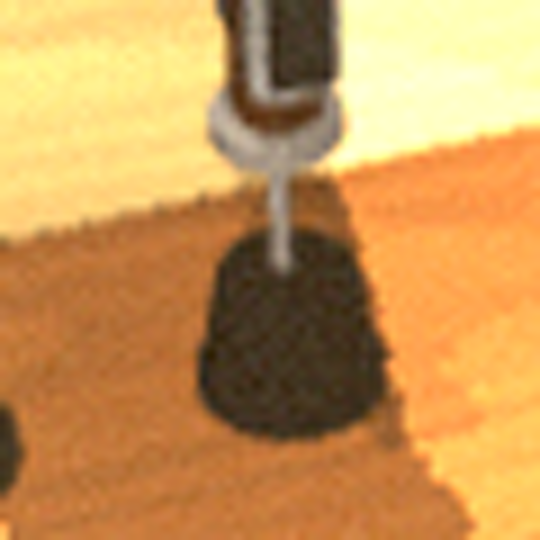

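The tip hovers just above plug 2, about 2 mm left of its centre (tip at (282,270), top-face centre near (290,276)). I'll correct that and descend gently.

>>> play_rows([
  [[0.0013, 0.0007, 0, 0], [0, 0, 0.004, 0], [0, 0, 0.004, 0], [0, 0, 0, 0], [0, 0, 0, 0]],
])

```text
time: 44.47
ee_pos: [0.493, -0.0016, 0.109]
tcp_rot: [-180.0, 0.0, 90.0]
wrist_force: [-0.0, 0.5, -1.4]
opening: 0.0204
grasp_force: 59.0
```

>>> play_rows([
  [[0, 0, 0.004, 0], [0, 0, 0.003, 0], [0, 0, 0, 0], [0, 0, 0, 0], [0, 0, 0, 0]],
])

```text
time: 44.88
ee_pos: [0.4931, -0.0016, 0.1021]
tcp_rot: [180.0, 0.0, 90.0]
wrist_force: [0.2, 0.1, -1.3]
opening: 0.0206
grasp_force: 59.1
```

>>> play_rows([
  [[0, 0, 0.003, 0], [0, 0, 0.002, 0], [0, 0, 0.001, 0], [0, 0, 0, 0], [0, 0, 0, 0]],
])

```text
time: 45.3
ee_pos: [0.493, -0.0017, 0.096]
tcp_rot: [-180.0, 0.0, 90.0]
wrist_force: [0.2, -0.0, -0.8]
opening: 0.0205
grasp_force: 59.1
```

>>> play_rows([
  [[0, 0, 0.001, 0], [0, 0, 0.001, 0], [0, 0, 0.001, 0], [0, 0, 0, 0], [0, 0, 0, 0]],
])

```text
time: 45.72
ee_pos: [0.4931, -0.0016, 0.093]
tcp_rot: [-180.0, -0.0, 90.0]
wrist_force: [-0.1, -0.4, -0.3]
opening: 0.0207
grasp_force: 59.1
```

>>> play_rows([
  [[0, 0, 0.0005, 0], [0, 0, 0.0005, 0], [0, 0, 0, 0], [0, 0, 0, 0], [0, 0, 0, 0]],
])

```text
time: 46.13
ee_pos: [0.4932, -0.0017, 0.0924]
tcp_rot: [180.0, -0.0, 90.0]
wrist_force: [-2.3, 0.3, 5.9]
opening: 0.0204
grasp_force: 59.6
```

>>> play_rows([
  [[0, 0, 0.0004, 0], [0, 0, 0, 0], [0, 0, 0, 0], [0, 0, 0, 0], [0, 0, 0, 0]],
])

```text
time: 46.55
ee_pos: [0.4933, -0.0016, 0.0923]
tcp_rot: [180.0, -0.0, 90.0]
wrist_force: [-2.5, 0.7, 8.1]
opening: 0.0205
grasp_force: 60.0
```

>>> play_rows([
  [[0, 0, -0.003, 0], [0, 0, -0.008, 0], [0, 0, -0.01, 0], [0, 0, -0.012, 0], [0, 0, -0.012, 0]],
])

```text
time: 46.97
ee_pos: [0.4932, -0.0016, 0.1381]
tcp_rot: [180.0, -0.0, 90.0]
wrist_force: [-0.2, -0.5, -0.9]
opening: 0.0209
grasp_force: 59.0
```

>>> play_rows([
  [[0, 0, -0.012, 0], [0, 0, -0.012, 0], [0, 0, -0.002, 0], [0, 0, 0, 0], [0, 0, 0, 0]],
])

```text
time: 47.38
ee_pos: [0.4931, -0.0016, 0.1625]
tcp_rot: [-180.0, -0.0, 90.0]
wrist_force: [0.1, -0.5, -2.1]
opening: 0.0205
grasp_force: 59.0
```

```bash
cat > hole.py <<'E'
from h import *
import sys
x,y=map(float,sys.argv[1:3]); c=cam('wrist'); cv2.imwrite('pics/'+sys.argv[3]+'.png',c['img'])
u,v=proj(c,[[x,y,.045]])[0].astype(int); w=45
a=c['img'][max(0,v-w):v+w,u-w:u+w].astype(int); h=cv2.cvtColor(a.astype(np.uint8),cv2.COLOR_BGR2HSV)
dark=(a.max(2)<60).astype(np.uint8); k=max(cv2.findContours(dark,cv2.RETR_EXTERNAL,cv2.CHAIN_APPROX_NONE)[0],key=cv2.contourArea)
f=np.zeros_like(dark); cv2.drawContours(f,[k],-1,1,-1); f=cv2.erode(f,np.ones((9,9)))
b=((a[...,2]-a[...,0]>25)&(f>0)).astype(np.uint8); ys,xs=np.nonzero(b)
o=np.array([u-w,max(0,v-w)]); (ex,ey),ax,_=cv2.fitEllipse(k)
print(bot.get_obs()['ee_pos'].round(4)); print('brass',len(xs),ray(c,[o+[xs.mean(),ys.mean()]],.036).round(4) if len(xs) else None, 'outline',o+[ex,ey],ax,ray(c,[o+[ex,ey]],.035).round(4))
E
python3 hole.py .485 .0895 w6; python3 chk.py .493 -.002
```

```text
[ 0.4929 -0.0016  0.1621]
brass 247 [[0.4888 0.0902 0.036 ]] outline [309.13911819  97.64874649] (62.263790130615234, 66.56494903564453) [[0.4889 0.0901 0.035 ]]
0.493 -0.002 [(0.024, [11, 20, 27]), (0.035, [12, 20, 27]), (0.045, [13, 21, 27]), (0.06, [12, 21, 27]), (0.07, [12, 20, 27])]
```

>>> play_rows([
  [[0.015, -0.001, 0, 0], [0.025, -0.002, 0, 0], [0.026, -0.002, 0, 0], [0.018, 0, 0, 0], [0.0096, 0, 0, 0]],
])

```text
time: 47.9
ee_pos: [0.4876, 0.0936, 0.162]
tcp_rot: [-179.9, -0.0, 90.1]
wrist_force: [0.4, 0.3, -1.3]
opening: 0.0207
grasp_force: 59.0
```

>>> play_rows([
  [[0, 0, 0.01, 0], [0, 0, 0.015, 0], [0, 0, 0.012, 0], [0, 0, 0.007, 0], [0, 0, 0, 0]],
])

```text
time: 48.32
ee_pos: [0.4871, 0.0911, 0.1164]
tcp_rot: [-179.8, 0.0, 90.0]
wrist_force: [1.0, -0.3, 0.3]
opening: 0.0208
grasp_force: 59.0
```

>>> play_rows([
  [[0, 0, 0, 0], [0, 0, 0.003, 0], [0, 0, 0.003, 0], [0, 0, 0, 0], [0, 0, 0, 0]],
])

```text
time: 48.73
ee_pos: [0.4881, 0.0919, 0.1128]
tcp_rot: [180.0, -0.0, 90.0]
wrist_force: [0.6, 0.6, -1.3]
opening: 0.0203
grasp_force: 59.0
```

>>> play_rows([
  [[0, 0, 0.003, 0], [0, 0, 0.002, 0], [0, 0, 0, 0], [0, 0, 0, 0], [0, 0, 0, 0]],
])

```text
time: 49.15
ee_pos: [0.4881, 0.092, 0.1077]
tcp_rot: [-180.0, -0.0, 90.0]
wrist_force: [0.8, -0.2, -1.2]
opening: 0.0207
grasp_force: 59.0
```

>>> play_rows([
  [[0, 0, 0.004, 0], [0, 0, 0.003, 0], [0, 0, 0.002, 0], [0, 0, 0, 0], [0, 0, 0, 0]],
])

```text
time: 49.57
ee_pos: [0.4879, 0.092, 0.0985]
tcp_rot: [-180.0, 0.0, 90.0]
wrist_force: [0.4, -0.5, -0.9]
opening: 0.0208
grasp_force: 59.0
```

In the hole; pressing now.

>>> play_rows([
  [[0, 0, 0.0015, 0], [0, 0, 0.0015, 0], [0, 0, 0.0015, 0], [0, 0, 0.001, 0], [0, 0, 0, 0]],
])

```text
time: 49.98
ee_pos: [0.4882, 0.092, 0.0931]
tcp_rot: [180.0, -0.0, 90.0]
wrist_force: [-0.2, -1.0, -0.2]
opening: 0.0205
grasp_force: 59.1
```

>>> play_rows([
  [[0, 0, 0.0005, 0], [0, 0, 0.0005, 0], [0, 0, 0.0002, 0], [0, 0, 0, 0], [0, 0, 0, 0]],
])

```text
time: 50.4
ee_pos: [0.4883, 0.092, 0.0924]
tcp_rot: [180.0, -0.0, 90.0]
wrist_force: [-0.6, -0.1, 5.5]
opening: 0.0208
grasp_force: 59.3
```

>>> play_rows([
  [[0, 0, 0.0004, 0], [0, 0, 0, 0], [0, 0, 0, 0], [0, 0, 0, 0], [0, 0, 0, 0]],
])

```text
time: 50.82
ee_pos: [0.4883, 0.092, 0.0923]
tcp_rot: [180.0, -0.0, 90.0]
wrist_force: [-1.6, 1.0, 7.8]
opening: 0.0206
grasp_force: 59.9
```

>>> play_rows([
  [[0, 0, -0.003, 0], [0, 0, -0.008, 0], [0, 0, -0.01, 0], [0, 0, -0.012, 0], [0, 0, -0.012, 0]],
])

```text
time: 51.23
ee_pos: [0.4881, 0.092, 0.1379]
tcp_rot: [180.0, -0.0, 90.0]
wrist_force: [-0.1, 0.3, -0.3]
opening: 0.0205
grasp_force: 59.1
```

>>> play_rows([
  [[0, 0, -0.012, 0], [0, 0, -0.012, 0], [-0.015, 0.001, -0.002, 0], [-0.03, 0.001, 0, 0], [-0.032, 0.001, 0, 0]],
])

```text
time: 51.65
ee_pos: [0.4915, 0.0148, 0.1639]
tcp_rot: [179.9, -0.0, 90.2]
wrist_force: [-0.1, -0.2, -1.7]
opening: 0.0206
grasp_force: 59.1
```

>>> play_rows([
  [[-0.032, 0.001, 0, 0], [-0.032, 0.001, 0, 0], [-0.032, 0.001, 0, 0], [-0.032, 0.002, 0, 0], [-0.032, 0.002, 0, 0]],
])

```text
time: 52.07
ee_pos: [0.4982, -0.1467, 0.1637]
tcp_rot: [179.9, 0.0, 90.0]
wrist_force: [-0.3, 1.0, -0.8]
opening: 0.0208
grasp_force: 59.1
```

>>> play_rows([
  [[-0.022, 0.001, 0, 0], [-0.012, 0, 0, 0], [0, 0, 0, 0], [0, 0, 0, 0], [0, 0, 0, 0]],
])

```text
time: 52.48
ee_pos: [0.4993, -0.1782, 0.1629]
tcp_rot: [180.0, -0.0, 90.1]
wrist_force: [1.4, 0.4, -0.3]
opening: 0.0203
grasp_force: 59.1
```

```bash
python3 hole.py .4995 -.0945 w7; python3 tray2.py
```

```text
[ 0.4993 -0.178   0.1629]
brass 242 [[ 0.4988 -0.0953  0.036 ]] outline [314.42051315 111.67240524] (62.49111557006836, 65.70646667480469) [[ 0.4986 -0.0952  0.035 ]]
row 215 [(np.int64(425), np.int64(433)), (np.int64(541), np.int64(567))]
row 250 [(np.int64(543), np.int64(574))]
row 290 [(np.int64(501), np.int64(514)), (np.int64(549), np.int64(556))]
col 475 []
col 490 []
```

>>> play_rows([
  [[0.014, -0.0008, 0, 0], [0.024, 0, 0, 0], [0.024, 0, 0, 0], [0.0155, 0, 0, 0], [0.007, 0, 0, 0]],
])

```text
time: 53.0
ee_pos: [0.4981, -0.0916, 0.1629]
tcp_rot: [180.0, -0.0, 90.2]
wrist_force: [0.3, -0.5, -0.3]
opening: 0.0209
grasp_force: 59.1
```

>>> play_rows([
  [[0, 0, 0.01, 0], [0, 0, 0.015, 0], [0, 0, 0.013, 0], [0, 0, 0.007, 0], [0, 0, 0, 0]],
])

```text
time: 53.42
ee_pos: [0.4974, -0.0947, 0.1154]
tcp_rot: [-179.8, -0.0, 90.0]
wrist_force: [-0.1, 0.6, -1.1]
opening: 0.0205
grasp_force: 59.1
```

>>> play_rows([
  [[0, 0, 0, 0], [0, 0, 0.003, 0], [0, 0, 0.003, 0], [0, 0, 0, 0], [0, 0, 0, 0]],
])

```text
time: 53.83
ee_pos: [0.4985, -0.0946, 0.1117]
tcp_rot: [180.0, 0.0, 90.0]
wrist_force: [0.5, -0.5, -1.5]
opening: 0.0204
grasp_force: 59.1
```

>>> play_rows([
  [[0, 0, 0.002, 0], [0, 0, 0.001, 0], [0, 0, 0, 0], [0, 0, 0, 0], [0, 0, 0, 0]],
])

```text
time: 54.25
ee_pos: [0.4984, -0.0945, 0.1086]
tcp_rot: [180.0, -0.0, 90.0]
wrist_force: [-0.9, -0.1, -0.2]
opening: 0.0207
grasp_force: 59.1
```

>>> play_rows([
  [[0.0006, 0, 0.003, 0], [0, 0, 0.004, 0], [0, 0, 0.002, 0], [0, 0, 0.001, 0], [0, 0, 0, 0]],
])

```text
time: 54.67
ee_pos: [0.4981, -0.0939, 0.0981]
tcp_rot: [-180.0, -0.0, 90.0]
wrist_force: [-0.2, -0.2, -1.0]
opening: 0.0205
grasp_force: 59.1
```

>>> play_rows([
  [[0, 0, 0.0015, 0], [0, 0, 0.0015, 0], [0, 0, 0.0015, 0], [0, 0, 0.001, 0], [0, 0, 0, 0]],
])

```text
time: 55.08
ee_pos: [0.4984, -0.0939, 0.093]
tcp_rot: [180.0, -0.0, 90.0]
wrist_force: [-0.1, -0.2, -0.3]
opening: 0.0207
grasp_force: 59.1
```

>>> play_rows([
  [[0, 0, 0.0005, 0], [0, 0, 0.0005, 0], [0, 0, 0.0002, 0], [0, 0, 0, 0], [0, 0, 0, 0]],
])

```text
time: 55.5
ee_pos: [0.4985, -0.094, 0.0924]
tcp_rot: [180.0, 0.0, 90.0]
wrist_force: [-1.2, -0.1, 5.1]
opening: 0.0208
grasp_force: 59.5
```

>>> play_rows([
  [[0, 0, 0.0004, 0], [0, 0, 0, 0], [0, 0, 0, 0], [0, 0, 0, 0], [0, 0, 0, 0]],
])

```text
time: 55.92
ee_pos: [0.4986, -0.094, 0.0923]
tcp_rot: [179.9, 0.0, 90.0]
wrist_force: [-2.4, -0.2, 8.3]
opening: 0.0202
grasp_force: 60.0
```

>>> play_rows([
  [[0, 0, -0.003, 0], [0, 0, -0.008, 0], [0, 0, -0.01, 0], [0, 0, -0.012, 0], [0, 0, -0.012, 0]],
])

```text
time: 56.33
ee_pos: [0.4984, -0.0939, 0.1379]
tcp_rot: [180.0, 0.0, 90.0]
wrist_force: [1.2, 0.4, -2.2]
opening: 0.0201
grasp_force: 59.0
```

>>> play_rows([
  [[0, 0, -0.012, 0], [0, 0, -0.012, 0], [0, 0.015, -0.002, 0], [0.003, 0.03, 0, 0], [0.003, 0.032, 0, 0]],
])

```text
time: 56.75
ee_pos: [0.5763, -0.0881, 0.1646]
tcp_rot: [179.9, 0.0, 90.0]
wrist_force: [0.0, 0.5, -1.2]
opening: 0.0211
grasp_force: 59.1
```

>>> play_rows([
  [[0.003, 0.032, 0, 0], [0.002, 0.032, 0, 0], [0, 0.03, 0, 0], [0, 0.0155, 0, 0], [0, 0.009, 0, 0]],
])

```text
time: 57.17
ee_pos: [0.6957, -0.0826, 0.1619]
tcp_rot: [-180.0, -0.0, 90.1]
wrist_force: [-0.5, -0.5, -1.6]
opening: 0.0206
grasp_force: 59.1
```

>>> play_rows([
  [[0, 0, 0.01, 0], [0, 0, 0.015, 0], [0, 0, 0.012, 0], [0, 0, 0, 0], [0, 0, 0, 0]],
])

```text
time: 57.58
ee_pos: [0.6928, -0.0828, 0.1248]
tcp_rot: [-179.9, -0.0, 90.0]
wrist_force: [-1.1, -1.0, -1.2]
opening: 0.0206
grasp_force: 59.1
```

Position is within about 1 mm, so I'll lower the tool 58 mm and release it.

>>> play_rows([
  [[0, 0.0005, 0.01, 0], [0, 0, 0.012, 0], [0, 0, 0.012, 0], [0, 0, 0.01, 0], [0, 0, 0.006, 0]],
])

```text
time: 58.0
ee_pos: [0.6935, -0.0827, 0.073]
tcp_rot: [-179.9, -0.0, 90.0]
wrist_force: [-1.1, -0.2, -1.8]
opening: 0.0206
grasp_force: 59.1
```

>>> play_rows([
  [[0, 0, 0.004, 0], [0, 0, 0.002, 0], [0, 0, 0.001, 0], [0, 0, 0.0005, 0], [0, 0, 0, 0]],
])

```text
time: 58.42
ee_pos: [0.6946, -0.0828, 0.0684]
tcp_rot: [180.0, 0.0, 90.0]
wrist_force: [0.7, 0.0, -0.7]
opening: 0.0209
grasp_force: 59.1
```

>>> play_rows([
  [[0, 0, 0.0008, 0], [0, 0, 0.0006, 0], [0, 0, 0, 0], [0, 0, 0, 0], [0, 0, 0, 0]],
])

```text
time: 58.83
ee_pos: [0.6945, -0.0829, 0.0668]
tcp_rot: [180.0, 0.0, 90.0]
wrist_force: [-0.6, -0.6, -1.8]
opening: 0.0209
grasp_force: 59.3
```

>>> play_rows([
  [[0, 0, 0, 0], [0, 0, 0, 0], [0, 0, 0, 0], [0, 0, 0, 0], [0, 0, 0, 0]],
], gripper=0.0854)

```text
time: 59.25
ee_pos: [0.6944, -0.0828, 0.0666]
tcp_rot: [-180.0, -0.0, 90.0]
wrist_force: [0.9, 0.9, -0.0]
opening: 0.0797
grasp_force: 0.0
```

>>> play_rows([
  [[0, 0, -0.005, 0], [0, 0, -0.02, 0], [0, 0, -0.025, 0], [0, 0, -0.025, 0], [0, 0, -0.025, 0]],
])

```text
time: 59.67
ee_pos: [0.6941, -0.0828, 0.1681]
tcp_rot: [180.0, -0.0, 90.0]
wrist_force: [0.3, -0.0, 0.3]
opening: 0.0853
grasp_force: 0.0
```

>>> play_rows([
  [[0, -0.02, -0.025, 0], [0, -0.03, -0.01, 0], [0, -0.04, 0, 0], [0, -0.04, 0, 0], [0, -0.04, 0, 0]],
])

```text
time: 60.08
ee_pos: [0.5227, -0.0828, 0.2019]
tcp_rot: [180.0, 0.0, 90.0]
wrist_force: [0.1, -0.9, 1.2]
opening: 0.0855
grasp_force: 0.0
```

>>> play_rows([
  [[0, -0.04, 0, 0], [0, -0.04, 0, 0], [0, -0.04, 0, 0], [0, -0.02, 0, 0], [0, 0, 0, 0]],
])

```text
time: 60.5
ee_pos: [0.3813, -0.0829, 0.2031]
tcp_rot: [179.9, 0.0, 90.0]
wrist_force: [-0.6, 1.0, 0.2]
opening: 0.0852
grasp_force: 0.0
```

```bash
python3 - <<'E'
from h import *
s=cam('scene')['img']; t=cam('top')['img']
cv2.imwrite('pics/end.png',np.hstack([cv2.resize(s[150:400,80:430],(490,350)),t[150:330,255:530][:, :]]) if 0 else np.vstack([cv2.resize(s[150:370,80:430],(700,440)),]))
E
python3 tray2.py
```

```text
row 215 [(np.int64(447), np.int64(463)), (np.int64(492), np.int64(505)), (np.int64(541), np.int64(567))]
row 250 [(np.int64(450), np.int64(465)), (np.int64(497), np.int64(509)), (np.int64(543), np.int64(574))]
row 290 [(np.int64(501), np.int64(514)), (np.int64(549), np.int64(556))]
col 475 [(np.int64(172), np.int64(186)), (np.int64(193), np.int64(206)), (np.int64(234), np.int64(241)), (np.int64(267), np.int64(279)), (np.int64(299), np.int64(310))]
col 490 [(np.int64(192), np.int64(206)), (np.int64(218), np.int64(238)), (np.int64(260), np.int64(276)), (np.int64(301), np.int64(310))]
```

View pics/end.png

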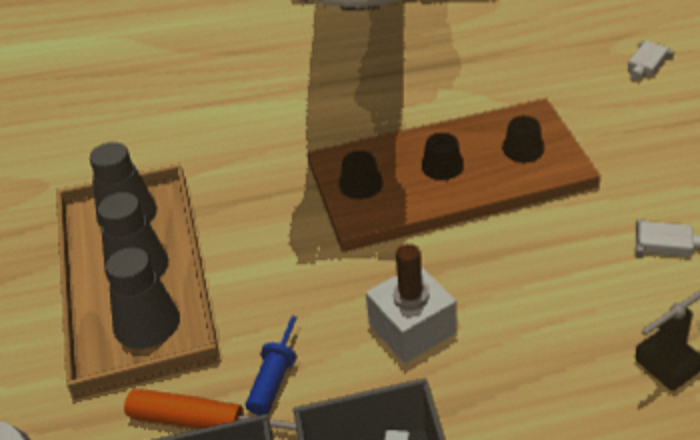

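The final view shows three upright plugs on the board at (360,173), (442,155) and (523,138). All three pots stand mouth-down in the tray, and the pin tool is upright in its block at (410,275). The arm is clear, so I'm handing in.

```bash
python3 -c "
from workcell import bot
print(bot.job_done())"
```

```text
the job is handed in; nothing more can be done
None
```

I handed the job in at about 60 s: all three plugs stand on the board with their contacts pressed home, all three pots are mouth-down in the tray, and the pin tool is back in its block; the blue look-alike tipped over early in the run, though the arm did not go near it.

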